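# Snap the cover on a seed tray and set its moisture gauge

### The job

Close up the sown seed tray: lift the seed tin off it and stand the tin upright on a clear spot of the table, then set the grey cover on the tray with its slot over the tray's gauge pocket and press it down, without dropping it, until the clips at both ends have snapped under the rim. Then take the flat-bladed moisture gauge with the rectangular head out of the wooden block and push its blade down through the cover's slot until the head sits on the slot's collar. Leave the tray and everything else where they stand.

Things in the scene. Friction and masses are not known exactly. Their poses are not given: they have to be found in the camera images.
- tray: black seed tray with 12 brown plugs, 1.8 kg, loose, 184 x 124 mm over its rim, 60 mm high. Origin: middle of its underside; x along its length, z up. The rim flange (48 to 60 mm up) stands 8 mm out from the walls, is 10 mm wide, open inside over 164 x 104 mm. The plug tops form a flat deck 50 mm up. A gauge pocket (34 mm along y, 16 along x) is sunk at its +x end, 68 mm from the middle
- tray_pocket (a point): mouth of the tray's gauge pocket, on the tray's middle line 68 mm from the origin towards +x, 50 mm above the table
- cover: loose grey cover, 0.14 kg, 204 x 144 mm over its flared skirt. Origin: middle of the underside of its 5 mm top plate, which comes to lie on the rim, 60 mm above the tray's origin; x along its length. The skirt hangs 34 mm down, so it stands on the table with its origin 34 mm up; it clears the rim by 1.8 mm a side, its foot flares 5 mm more and centres it. Right way up, slot at its +x end
- cover_handle (a point): middle of the top of the cover's grip bar, which stands on the middle of the plate: 44 mm long along the cover's x, 14 mm thick along y, top 41 mm above the cover's origin; a low foot, 60 x 26 mm, surrounds it up to 9 mm above the origin
- cover_slot (a point): middle of the mouth of the cover's gauge slot, 68 mm from the origin towards the cover's +x end and 14 mm above the origin: the flat top of a raised collar (24.5 mm along x, 44 mm along y). The slot is 26 mm long along the cover's y and 8 mm wide along its x, with a sloping mouth about 32 x 13 mm, and goes right through
- clip_slot_end (a joint): spring clip arm, 60 mm wide, in the cover's +x end, reaching 33 mm below the plate: 0 rad hanging straight, growing as it springs outward (to 0.8), back near 0 once snapped in. Its nose has a sloping face below. Pressed down in the middle, the cover bears on the rim from some 25 mm above its seat, both clips together need about 15 to 20 N, and snap in over the last few mm
- clip_plain_end (a joint): the same for the clip arm at the cover's -x end
- gauge: moisture gauge, 0.07 kg: black rectangular head 28 mm (x) by 40 mm (y) and 40 mm high with a small dial on top, and below it a flat steel blade 4 mm thick (x) and 22 mm wide (y), narrowed to 13 mm at the tip, reaching 62 mm below the head. Origin: middle of the flat underside of the head, z up. It stands in one of the two slots of the wooden block, head resting on the block; to be drawn straight up
- thermometer: soil thermometer in the block's other slot, to be left alone: black round head 44 mm across and 24 mm high on a round stem 6 mm thick and 60 mm long. Origin: middle of the underside of the head
- tool_block: fixed wooden block, 62 mm (x) by 180 mm (y), 72 mm high, origin in the middle of its underside. Two slots 28 mm (y) by 10 mm (x), 68 mm deep, at y = +45 and -45 mm, hold the gauge and the thermometer
- seed_tin: round seed tin with a press lid, 59 mm across, 34 mm high, 0.06 kg, origin in the middle of its underside. It stands on the plugs of the tray and rises 24 mm above the rim
- plug_seedling_2: a third seedling on a root plug, 28 x 24 mm, 93 mm tall, origin under the plug; bystander
- jar: empty preserving jar standing upside down, 84 mm across, 165 mm tall, origin under its middle; bystander
- plug_seedling_0: seedling on a root plug, 25 x 31 mm, 94 mm tall, origin under the plug; bystander
- plug_seedling_1: another seedling on a root plug, 28 x 24 mm, 92 mm tall, origin under the plug; bystander
- trowel: hand trowel lying flat, 50 x 294 x 27 mm, long along its y, origin under its middle; bystander
- snips: garden snips lying flat, 59 x 166 x 12 mm, long along its y, origin under the middle; bystander
- marker_black: felt marker lying flat, 15 x 134 x 16 mm, long along its y; bystander
- dibber: wooden dibber lying flat, 28 x 151 x 28 mm, long along its y; bystander
- soil_brush: flat wooden brush lying flat, 37 x 196 x 14 mm, long along its y; bystander
Not all that is in view belongs to the job. Of the things that look like the seed_tin, the larger one is meant.

How it is judged (in metres and radians):
On the way, in this order (a step that is already met when the one before it is completed fails the run):
1. the seed tin stands upright on the table, off the tray (height (world z) of seed_tin below 0.008 m and angle between seed_tin's own z axis and vertical below 0.1 rad and horizontal distance between seed_tin and tray above 0.09 m and linear speed of seed_tin below 0.03 m/s), for 0.2 s.
2. the cover is down on the tray's rim, slot over the gauge pocket, and both clips have snapped under the rim (z of cover in the frame of tray between 0.056 and 0.0622 m and angle between the z axis of cover and the z axis of tray, either way round below 0.03 rad and horizontal distance between cover_slot and tray_pocket below 0.008 m and value of joint each of clip_slot_end, clip_plain_end below 0.1 rad), for 0.2 s.
At the end, for the whole second after the job is handed in: tin upright on the table, over 90 mm from the tray's middle; cover down on the rim (2 mm, 0.03 rad), slot within 8 mm of the pocket, both clips within 0.1 rad of straight; gauge head down on the collar (2 mm), within 5 mm of the slot's middle, square to 0.08 rad; all at rest (all of step 1 and all of step 2 and z of gauge in the frame of cover between 0.011 and 0.016 m and horizontal distance between gauge and cover_slot below 0.005 m and angle between the z axis of gauge and the z axis of cover, either way round below 0.08 rad and linear speed of gauge below 0.02 m/s); the robot touches nothing.
It fails at once if a bystander is shifted by more than 30 mm (distance of any of plug_seedling_2, jar, plug_seedling_0, plug_seedling_1, trowel, snips, marker_black, dibber, soil_brush from where it was at the start of the episode above 0.03 m).
It fails at once if the thermometer is shifted by more than 20 mm (distance of thermometer from where it was at the start of the episode above 0.02 m).
It fails at once if the tray is shoved by more than 40 mm (distance of tray from where it was at the start of the episode above 0.04 m).
It fails at once if the cover is dropped onto the tray (over 0.6 m/s near it, out of the gripper) instead of being pressed (distance between cover and tray below 0.15 m and contact force between the fingers and cover below 0.1 N and linear speed of cover above 0.6 m/s).
It fails at once if the seed tin is tipped over (angle between seed_tin's own z axis and vertical above 0.8 rad).
It also fails if it takes over 72 s, if anything falls off the work surface, if the arm or the gripper's body presses on something with over 40 N, if the wrist force passes 120 N, or if a joint passes its speed limit or range.

### The arm

A 7-joint arm with a two-finger parallel gripper is mounted at the origin on a cart in front of the work surface, level with it; the furniture and walls round the work are solid. World frame = base frame: x ahead of the robot, y to its left, z up, the work surface at z = 0. Lengths are in mm, angles in rad, forces in N, time in s.
With the tool pointing down it reaches from about 425 to 800 mm from the base axis. Payload 8.3 kg.
Tool frame: the origin (TCP) lies between the finger pads; the fingertips stand 11 mm ahead of it and the grasp point (between the pads) lies 8 mm behind it (robot.finger_overhang is the z of the fingertips in the tool frame, in mm); z points along the fingers, y is the direction in which the jaws open and shut (so a half turn about z gives the same grasp; the last joint's range is limited). The gripper opens to 85 mm and grips with 20 to 120 N. Pads are 22 mm wide; open, the fingers measure 114 mm over their backs; the gripper's body (76 mm by 85 mm) begins 54 mm behind the grasp point. The pads swing forward as they close: fully open they stand 13 mm farther back than shut.
Start: joints at [1.101, 0.383, 0.016, 1.37, -0.006, 1.388, -0.046], TCP at [247.329, -573.962, 242.279] pointing down, gripper open.
Joint ranges: [-2.95, 2.95], [-0.25, 2.06], [-1.52, 1.56], [0.18, 2.33], [-1.44, 4.58], [0.02, 2.06], [-3.01, 3.01]. Speed limits (rad/s): [2.39, 2.39, 3.01, 3.01, 3.14, 3.14, 3.14].

### API

Orientations are given as a unit quaternion [w, x, y, z].
In Python, from plant import sense, cams, sign_off, robot gives the robot as it stands.
- The arm moves only by the shell command python3 -m handwheel 'ROWS' [FORCE]. ROWS is JSON, a list of rows, each an object with "slide": the shift along the tool's x, y, z in units of 40 mm (1.0 is 40 mm), a list of three; "rotation": the turn, a rotation vector about the tool's x, y, z in units of 8 degrees (1.0 is 8 degrees), a list of three; "fingers": the finger opening in mm, from 0 to 85.4. In form: [{"slide": [tx, ty, tz], "rotation": [rx, ry, rz], "fingers": fingers}, ...]. A call has 1 to 5 rows; each row shifts and turns the commanded pose from where the row before left it, along the tool's axes as they then stand; what a row does not reach is not made up. A row lasts 1/8 s, in which the tool goes at most 62.5 mm and 10.7 degrees, less where a joint would pass 70% of its speed; a pose out of reach is approached as far as the arm can. A call is refused whole if a number of a shift passes 1 or a number of a turn 1, either way. A call with a gripper value outside its range is refused whole. The fingers move at their own pace and stop on an object; FORCE is the grip in N (left out, the last holds). Time passes only in rows, so rows that do not move let the fingers close. It gives the time, the measured TCP pose, the force and the opening at its end, in the units of the state.
- sense(): the state, without advancing time (a new reading comes with each control period).
- cams.capture(name): name is "side" or "top"; returns a dict with "pixels" (420x560x3 uint8, red, green, blue), "range_z" (420x560 float32, mm along the optical axis (not along the pixel's ray), 0 where there is no reading), "intrinsics" (3x3 intrinsics, pixels), "dist_coeffs" ([k1, k2, p1, p2, k3] as OpenCV has them; the pictures are not rectified), "rvec" (rotation vector, rad) and "tvec" (3), from world to camera coordinates, as OpenCV has them. Camera axes: x right, y down, z forward; pixel columns grow to the right and rows downward; lengths in mm; the calibration is good to about 2 mm. A picture is of the moment at which its call begins.
- sign_off(): hands the job in, once; it reports no verdict.
The state is a dict: "t": time; "qpos": joint angles; "joint_velocities": joint speeds; "effort": joint torques, N m; "position": TCP position; "tcp_rot": TCP orientation; "wrist_force": force on the tool from outside, world axes, zero at the start; "moment": the same for the moment, N m; "finger_gap": finger opening in mm.
Only numpy, scipy, OpenCV 4.12 (cv2) and the standard library are available. Lean on these libraries where they do the work, as an engineer would, in place of code of your own. Each camera call takes 0.05 s, during which the arm holds its last target.

## Working session

There is one attempt and no reset: what is moved stays moved. The work goes in short steps, Python scripts to look and compute and a shell command to move; the robot and the scene stay as the last step left them, time stands still between calls to the robot, and variables do not carry over. Pictures are saved under pics/ and viewed, and the job is handed in when it is done.

```bash
ls; mkdir -p pics; python3 - <<'E'
from plant import sense,cams,robot
import cv2,numpy as np,pickle
print(sense())
for n in("top","side"):
    c=cams.capture(n); pickle.dump(c,open(f"pics/{n}0.pkl","wb"))
    cv2.imwrite(f"pics/{n}0.png",cv2.resize(c["pixels"][:,:,::-1],(800,600)))
    print(n,c["intrinsics"],c["dist_coeffs"],c["rvec"],c["tvec"])
E
```

```text
pics
{'t': 0.0, 'qpos': array([ 1.10110613,  0.38418595,  0.01638683,  1.37116838, -0.00630231,
        1.38820674, -0.04647755]), 'joint_velocities': array([-0.0009854 , -0.0003062 ,  0.00117063, -0.0017467 , -0.00041316,
        0.00076753, -0.00025196]), 'effort': array([-3.13617693e-04, -6.27596927e+01,  8.44634939e-01, -3.71812820e+01,
        1.67053565e-02,  1.43121005e-02, -1.69134177e-05]), 'position': array([ 247.1229269 , -573.53669178,  241.30504974]), 'tcp_rot': array([-9.35971895e-04,  9.79378528e-01,  2.02031628e-01, -2.11185585e-04]), 'wrist_force': array([0.26141954, 0.16581735, 0.19926402]), 'moment': array([ 0.04270722, -0.02199224, -0.01768915]), 'finger_gap': 85.54265973464692}
top [[504.08944692   0.         276.768196  ]
 [  0.         504.08944692 209.57188519]
 [  0.           0.           1.        ]] [0.01095292 0.         0.         0.         0.        ] [ 2.16606712 -2.20791199  0.06719317] [  27.66057876  578.86300848 1430.68656915]
side [[386.36910415   0.         278.07706119]
 [  0.         386.36910415 207.93647881]
 [  0.           0.           1.        ]] [-0.02691236  0.          0.          0.          0.        ] [ 0.62920793 -2.30682976  1.50838619] [473.34019957 180.89501448 654.8904874 ]
```

View pics/top0.png

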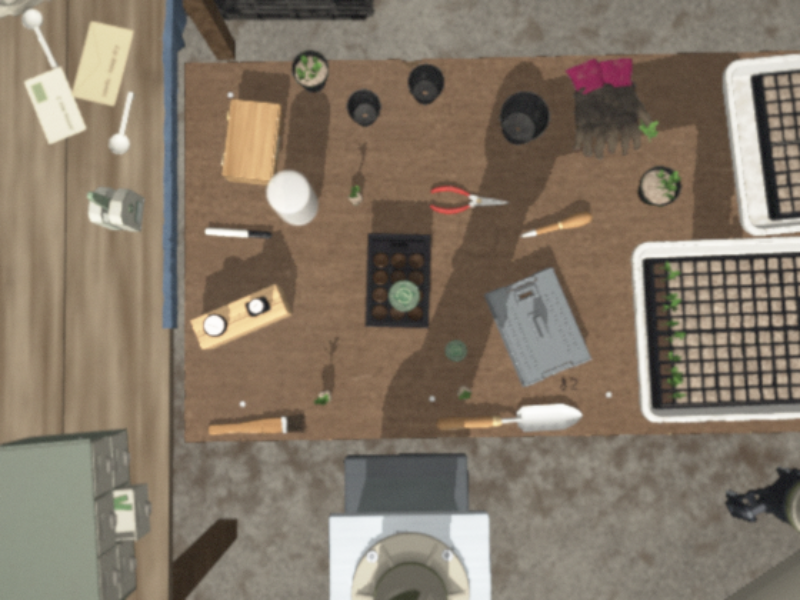

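View pics/side0.png

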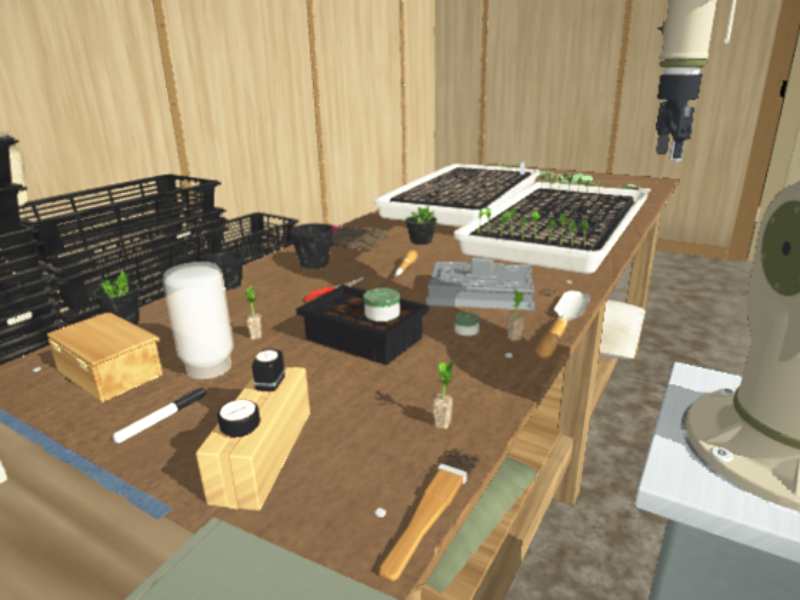

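The top view (800x600) shows:
- **Tin on the tray:** (404,295). A smaller look-alike stands on the table at (456,350).
- **Tray:** (399,281), with a dark pocket at its upper end, near (399,244).
- **Cover:** (538,327), with its slot at about (525,295).
- **Block:** a small square head at (258,306) and a round head at (214,325).

Next I'll build a point cloud and take crops.

```bash
cat > h.py <<'E'
import numpy as np,cv2
from scipy.spatial.transform import Rotation as R
def cloud(c):
    K=c["intrinsics"];z=c["range_z"].astype(float);h,w=z.shape
    u,v=np.meshgrid(np.arange(w),np.arange(h))
    p=cv2.undistortPoints(np.stack([u,v],-1).reshape(-1,1,2).astype(np.float64),K,np.array(c["dist_coeffs"])).reshape(h,w,2)
    P=np.dstack([p*z[...,None],z])
    Rm=cv2.Rodrigues(np.array(c["rvec"]))[0]
    W=(P-np.array(c["tvec"]).reshape(3))@Rm
    W[z<=0]=np.nan
    return W
def proj(c,P):
    return cv2.projectPoints(np.array(P,float).reshape(-1,1,3),np.array(c["rvec"]),np.array(c["tvec"]),c["intrinsics"],np.array(c["dist_coeffs"]))[0].reshape(-1,2)
E
python3 - <<'E'
from h import *
import pickle
c=pickle.load(open("pics/top0.pkl","rb"));W=cloud(c);px=c["pixels"]
def crop(n,u0,v0,u1,v1,s):
    cv2.imwrite(n,cv2.resize(px[v0:v1,u0:u1,::-1],None,fx=s,fy=s,interpolation=cv2.INTER_CUBIC))
a=px[155:300,125:420,::-1]
cv2.imwrite("pics/crop1.png",cv2.resize(a,(790,390),interpolation=cv2.INTER_CUBIC))
def reg(name,u0,v0,u1,v1,z0,z1):
    s=W[v0:v1,u0:u1].reshape(-1,3);s=s[(s[:,2]>z0)&(s[:,2]<z1)]
    r=cv2.minAreaRect(s[:,:2].astype(np.float32)); print(name,len(s),"med",np.median(s,0).round(1),"rect",np.round(r[0],1),np.round(r[1],1),round(r[2],1))
    print("   zhist",np.histogram(s[:,2],bins=np.arange(z0,z1+1,5)))
S=.7
reg("table",330,240,340,260,-20,20)
reg("tray",250,160,306,235,40,70)
reg("tin",260,185,300,230,75,100)
reg("cover",335,180,420,275,20,55)
reg("coverhandle",345,200,410,250,58,95)
reg("block",125,195,210,250,55,80)
reg("gauge",170,200,195,225,100,125)
reg("thermo",135,215,165,240,86,110)
reg("smalltin",305,232,335,260,10,60)
E
```

```text
table 199 med [ 462.6 -149.    -0.8] rect [ 461.4 -148.5] [27.2 55.4] 88.0
   zhist (array([ 0,  0, 17, 99, 74,  9,  0,  0]), array([-20, -15, -10,  -5,   0,   5,  10,  15,  20]))
tray 2176 med [624.9  16.7  51.3] rect [615.3  12.3] [125.  184.8] 87.5
   zhist (array([200, 725, 480, 454, 300,  17]), array([40, 45, 50, 55, 60, 65, 70]))
tin 358 med [582.5   1.7  83.8] rect [583.3   1.9] [56.6 56.6] 44.4
   zhist (array([ 41, 204, 107,   6,   0]), array([ 75,  80,  85,  90,  95, 100]))
cover 3303 med [ 518.7 -264.    39. ] rect [ 520.3 -265.2] [198.2 141.9] 21.3
   zhist (array([   5,   16,  324, 1679, 1091,  166,   22]), array([20, 25, 30, 35, 40, 45, 50, 55]))
coverhandle 95 med [ 519.6 -262.7   72.9] rect [ 537.2 -257.8] [79.4 14.7] 21.0
   zhist (array([ 8,  6, 35, 38,  8,  0,  0]), array([58, 63, 68, 73, 78, 83, 88, 93]))
block 1082 med [549.2 318.7  70.7] rect [549.6 322.1] [ 62.2 181.3] 22.3
   zhist (array([ 15,  48, 375, 554,  90]), array([55, 60, 65, 70, 75, 80]))
gauge 154 med [566.5 279.6 110.6] rect [566.9 280.4] [28.  39.4] 22.2
   zhist (array([ 8, 61, 75, 10,  0]), array([100, 105, 110, 115, 120, 125]))
thermo 207 med [533.1 362.4  95.6] rect [532.3 363.2] [42.8 41. ] 87.6
   zhist (array([ 22, 101,  79,   5]), array([ 86,  91,  96, 101, 106]))
smalltin 187 med [ 475.5 -100.9   24.5] rect [ 475.5 -100.5] [43.  39.9] 88.9
   zhist (array([ 0, 11, 98, 69,  9,  0,  0,  0,  0,  0]), array([10, 15, 20, 25, 30, 35, 40, 45, 50, 55, 60]))
```

View pics/crop1.png

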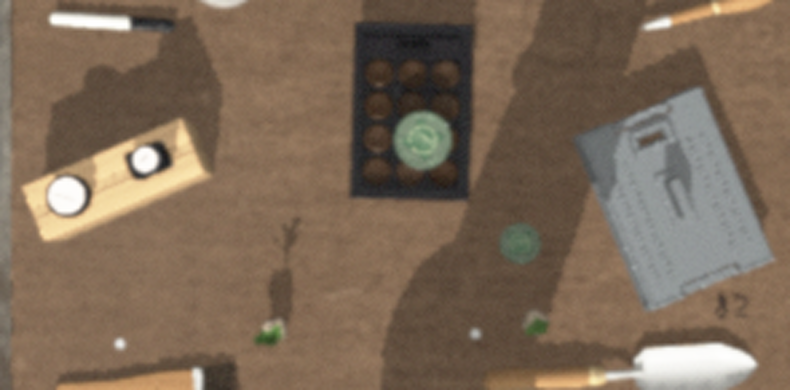

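```bash
cat >> h.py <<'E'
def pose():
    from plant import sense
    s=sense();q=s["tcp_rot"];r=R.from_quat([q[1],q[2],q[3],q[0]])
    return np.array(s["position"]),r,s
def down(yaw):  # tool x at yaw deg, z down
    a=np.radians(yaw);x=[np.cos(a),np.sin(a),0];y=[np.sin(a),-np.cos(a),0]
    return R.from_matrix(np.array([x,y,[0,0,-1]]).T)
def plan(t,yaw=None):
    p,r,s=pose()
    m=r.as_matrix()
    d=m.T@(np.array(t)-p)/40
    print("t",round(s["t"],2),"pos",p.round(1),"yaw",round(np.degrees(np.arctan2(m[1,0],m[0,0])),2),"tilt",(m[:,2]).round(4),"gap",round(s["finger_gap"],1),"F",np.round(s["wrist_force"],1))
    print(" slide units now-frame",d.round(3))
    if yaw is not None:
        print(" rot units",(np.degrees((r.inv()*down(yaw)).as_rotvec())/8).round(3))
        print(" slide units target-frame",(down(yaw).as_matrix().T@(np.array(t)-p)/40).round(3))
E
python3 -c "
from h import *
from plant import robot
print(robot.finger_overhang)
plan([583.3,1.9,150]); plan([583.3,1.9,150],21.3)"
```

```text
11.0
t 0.1 pos [ 247.2 -573.6  241.4] yaw 23.31 tilt [-7.0e-04  1.6e-03 -1.0e+00] gap 85.8 F [-0.2  0.4  1.4]
 slide units now-frame [13.411 -9.883  2.302]
t 0.1 pos [ 247.2 -573.6  241.4] yaw 23.31 tilt [-7.0e-04  1.6e-03 -1.0e+00] gap 85.8 F [-0.2  0.4  1.4]
 slide units now-frame [13.411 -9.883  2.302]
 rot units [-0.012  0.     0.252]
 slide units target-frame [ 13.055 -10.352   2.284]
```

```bash

python3 -m handwheel '[{"slide":[0,0,0],"rotation":[0,0,0.25],"fingers":85},{"slide":[1,-0.8,0],"rotation":[0,0,0],"fingers":85},{"slide":[1,-0.8,0],"rotation":[0,0,0],"fingers":85},{"slide":[1,-0.8,0],"rotation":[0,0,0],"fingers":85},{"slide":[1,-0.8,0],"rotation":[0,0,0],"fingers":85}]' 30
python3 -m handwheel '[{"slide":[1,-0.8,0],"rotation":[0,0,0],"fingers":85},{"slide":[1,-0.8,0],"rotation":[0,0,0],"fingers":85},{"slide":[1,-0.8,0],"rotation":[0,0,0],"fingers":85},{"slide":[1,-0.8,0],"rotation":[0,0,0],"fingers":85},{"slide":[1,-0.8,0],"rotation":[0,0,0],"fingers":85}]'
python3 -m handwheel '[{"slide":[1,-0.8,0.5],"rotation":[0,0,0],"fingers":85},{"slide":[1,-0.8,0.5],"rotation":[0,0,0],"fingers":85},{"slide":[1,-0.8,0.5],"rotation":[0,0,0],"fingers":85},{"slide":[0,0,0],"rotation":[0,0,0],"fingers":85},{"slide":[0,0,0],"rotation":[0,0,0],"fingers":85}]'
python3 -c "
from h import *
plan([583.3,1.9,70],21.3)"
```

```text
t: 0.72
position: [350.5, -395.0, 242.3]
tcp_rot: [0.0, 0.983, 0.184, 0.0]
wrist_force: [1.8, -0.5, -0.0]
finger_gap: 85.0
t: 1.35
position: [478.6, -173.3, 242.4]
tcp_rot: [0.0, 0.983, 0.184, 0.0]
wrist_force: [1.3, -0.7, 0.3]
finger_gap: 84.7
t: 1.98
position: [554.8, -42.1, 182.1]
tcp_rot: [0.0, 0.983, 0.185, -0.0]
wrist_force: [0.2, -1.1, -0.4]
finger_gap: 85.3
t 1.98 pos [554.8 -42.1 182.1] yaw 21.27 tilt [-6.e-04 -2.e-04 -1.e+00] gap 85.3 F [ 0.2 -1.1 -0.4]
 slide units now-frame [ 1.064 -0.767  2.802]
 rot units [-0.     0.005 -0.004]
 slide units target-frame [ 1.063 -0.766  2.803]
```

```bash

python3 -m handwheel '[{"slide":[1,-0.77,0.5],"rotation":[0,0,0],"fingers":85},{"slide":[0.06,0,0.8],"rotation":[0,0,0],"fingers":85},{"slide":[0,0,0.8],"rotation":[0,0,0],"fingers":85},{"slide":[0,0,0.7],"rotation":[0,0,0],"fingers":85},{"slide":[0,0,0],"rotation":[0,0,0],"fingers":85}]'
python3 - <<'E'
from h import *
from plant import cams
plan([583.3,1.9,70],21.3)
c=cams.capture("side");u,v=proj(c,[[583,2,75]])[0];print(u,v)
u,v=int(u),int(v)
cv2.imwrite("pics/s1.png",cv2.resize(c["pixels"][max(0,v-90):v+60,u-100:u+100,::-1],None,fx=4,fy=4,interpolation=cv2.INTER_CUBIC))
E
```

```text
t: 2.6
position: [581.7, 0.2, 68.8]
tcp_rot: [0.0, 0.983, 0.183, -0.002]
wrist_force: [-0.3, 0.7, 1.0]
finger_gap: 85.0
t 2.6 pos [5.817e+02 2.000e-01 6.880e+01] yaw 21.14 tilt [-3.8e-03 -8.0e-04 -1.0e+00] gap 85.0 F [-0.3  0.7  1. ]
 slide units now-frame [ 0.053 -0.024 -0.031]
 rot units [-0.004  0.028 -0.021]
 slide units target-frame [ 0.053 -0.024 -0.031]
266.4241301758889 208.953524856456
```

View pics/s1.png

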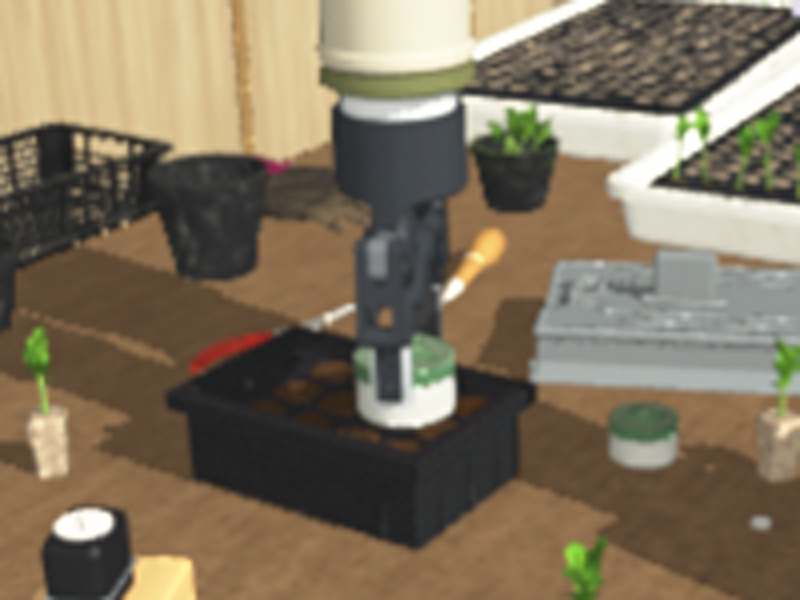

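The crop shows the fingers straddling the tin at (405,375), with the tips below its lid and clear of the rim. I'll close and lift.

```bash

python3 -m handwheel '[{"slide":[0,0,0],"rotation":[0,0,0],"fingers":50},{"slide":[0,0,0],"rotation":[0,0,0],"fingers":50},{"slide":[0,0,0],"rotation":[0,0,0],"fingers":50},{"slide":[0,0,0],"rotation":[0,0,0],"fingers":50},{"slide":[0,0,0],"rotation":[0,0,0],"fingers":50}]' 30
python3 -m handwheel '[{"slide":[0,0,-0.3],"rotation":[0,0,0],"fingers":50},{"slide":[0,0,-0.7],"rotation":[0,0,0],"fingers":50},{"slide":[0,0,-0.7],"rotation":[0,0,0],"fingers":50},{"slide":[0,0,0],"rotation":[0,0,0],"fingers":50},{"slide":[0,0,0],"rotation":[0,0,0],"fingers":50}]'
python3 - <<'E'
from h import *
from plant import cams
plan([600,148,137],21.3)
c=cams.capture("side");u,v=proj(c,[[583,2,140]])[0]
u,v=int(u),int(v)
cv2.imwrite("pics/s2.png",cv2.resize(c["pixels"][max(0,v-60):v+90,u-100:u+100,::-1],None,fx=4,fy=4,interpolation=cv2.INTER_CUBIC))
E
```

```text
t: 3.28
position: [584.4, 2.0, 72.4]
tcp_rot: [0.001, 0.983, 0.185, 0.001]
wrist_force: [-0.3, -1.0, 5.6]
finger_gap: 57.0
t: 3.9
position: [583.2, 2.3, 138.5]
tcp_rot: [0.0, 0.983, 0.185, 0.0]
wrist_force: [-0.5, 0.6, -0.8]
finger_gap: 57.1
t 3.9 pos [583.2   2.3 138.5] yaw 21.31 tilt [ 3.e-04 -1.e-04 -1.e+00] gap 57.1 F [-0.5  0.6 -0.8]
 slide units now-frame [ 1.716 -3.241  0.038]
 rot units [ 0.001 -0.002  0.001]
 slide units target-frame [ 1.716 -3.241  0.038]
```

View pics/s2.png

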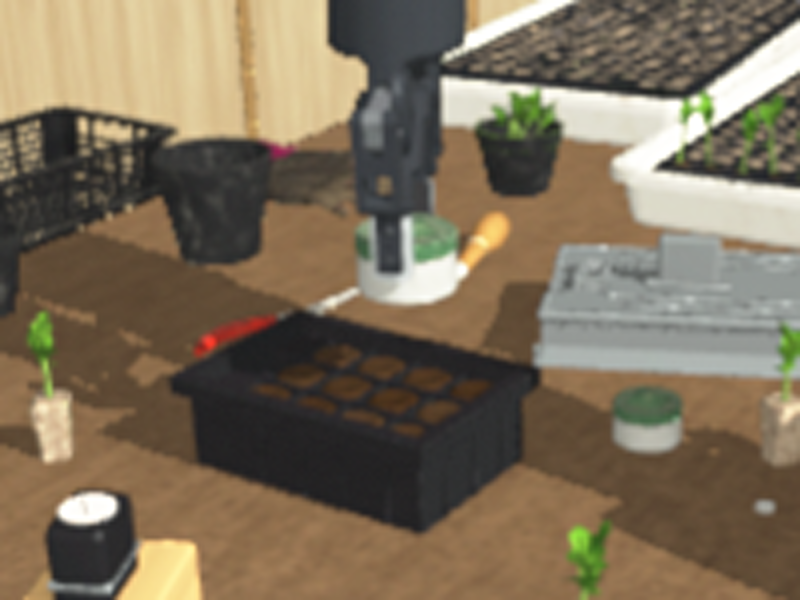

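The tin hangs upright at (408,258) and the tray hasn't moved. I'll carry it to (600,148) and lower it.

```bash

python3 -m handwheel '[{"slide":[0.43,-0.81,0],"rotation":[0,0,0],"fingers":50},{"slide":[0.43,-0.81,0],"rotation":[0,0,0],"fingers":50},{"slide":[0.43,-0.81,0],"rotation":[0,0,0],"fingers":50},{"slide":[0.43,-0.81,0.3],"rotation":[0,0,0],"fingers":50},{"slide":[0,0,0.8],"rotation":[0,0,0],"fingers":50}]' 30
python3 -m handwheel '[{"slide":[0,0,0.8],"rotation":[0,0,0],"fingers":50},{"slide":[0,0,0.6],"rotation":[0,0,0],"fingers":50},{"slide":[0,0,0.3],"rotation":[0,0,0],"fingers":50},{"slide":[0,0,0],"rotation":[0,0,0],"fingers":50}]'
python3 -m handwheel '[{"slide":[0,0,0.08],"rotation":[0,0,0],"fingers":50},{"slide":[0,0,0.04],"rotation":[0,0,0],"fingers":50},{"slide":[0,0,0.03],"rotation":[0,0,0],"fingers":50},{"slide":[0,0,0],"rotation":[0,0,0],"fingers":50}]'
python3 - <<'E'
from h import *
from plant import cams
plan([600,148,20],21.3)
c=cams.capture("side");u,v=proj(c,[[600,148,30]])[0]
u,v=int(u),int(v)
cv2.imwrite("pics/s3.png",cv2.resize(c["pixels"][max(0,v-80):v+70,u-100:u+100,::-1],None,fx=4,fy=4,interpolation=cv2.INTER_CUBIC))
E
```

```text
t: 4.58
position: [600.2, 153.3, 94.6]
tcp_rot: [-0.001, 0.982, 0.188, 0.001]
wrist_force: [-0.7, -0.0, -0.9]
finger_gap: 57.2
t: 5.08
position: [599.5, 147.9, 25.2]
tcp_rot: [-0.0, 0.983, 0.185, -0.001]
wrist_force: [-0.4, -0.1, 0.2]
finger_gap: 57.5
t: 5.58
position: [600.9, 148.3, 22.4]
tcp_rot: [0.0, 0.983, 0.185, 0.001]
wrist_force: [-4.5, -1.7, 10.8]
finger_gap: 57.2
t 5.58 pos [600.9 148.3  22.4] yaw 21.31 tilt [ 0.0019  0.     -1.    ] gap 57.2 F [-4.5 -1.7 10.8]
 slide units now-frame [-0.023 -0.002  0.061]
 rot units [ 0.005 -0.013  0.001]
 slide units target-frame [-0.023 -0.002  0.061]
```

View pics/s3.png

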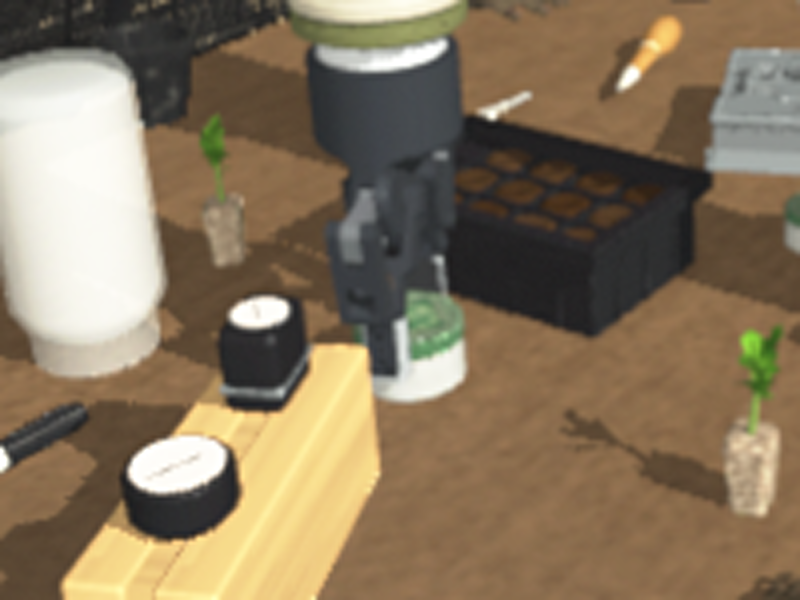

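The tin is down on the table at (415,365), with about 10 N of contact. I'll release it and lift.

```bash

python3 -m handwheel '[{"slide":[0,0,-0.05],"rotation":[0,0,0],"fingers":58},{"slide":[0,0,0],"rotation":[0,0,0],"fingers":66},{"slide":[0,0,0],"rotation":[0,0,0],"fingers":72},{"slide":[0,0,0],"rotation":[0,0,0],"fingers":72}]' 30
python3 -m handwheel '[{"slide":[0,0,-0.2],"rotation":[0,0,0],"fingers":72},{"slide":[0,0,-0.8],"rotation":[0,0,0],"fingers":72},{"slide":[0,0,-1],"rotation":[0,0,0],"fingers":72},{"slide":[0,0,-1],"rotation":[0,0,0],"fingers":72},{"slide":[0,0,0],"rotation":[0,0,0],"fingers":72}]'
python3 - <<'E'
from h import *
from plant import cams
import pickle
plan([520,-264.5,160],21.3)
c=cams.capture("side");u,v=proj(c,[[600,148,30]])[0]
u,v=int(u),int(v)
cv2.imwrite("pics/s4.png",cv2.resize(c["pixels"][max(0,v-80):v+70,u-100:u+100,::-1],None,fx=4,fy=4,interpolation=cv2.INTER_CUBIC))
E
```

```text
t: 6.12
position: [600.2, 148.1, 22.2]
tcp_rot: [-0.0, 0.983, 0.185, -0.0]
wrist_force: [0.6, -0.4, -0.4]
finger_gap: 71.8
t: 6.75
position: [602.5, 149.0, 147.1]
tcp_rot: [-0.0, 0.983, 0.185, 0.004]
wrist_force: [0.1, -0.1, 0.5]
finger_gap: 72.0
t 6.75 pos [602.5 149.  147.1] yaw 21.31 tilt [ 0.0074  0.0019 -1.    ] gap 72.0 F [ 0.1 -0.1  0.5]
 slide units now-frame [-5.676  8.883 -0.358]
 rot units [ 0.006 -0.054  0.002]
 slide units target-frame [-5.676  8.883 -0.323]
```

View pics/s4.png

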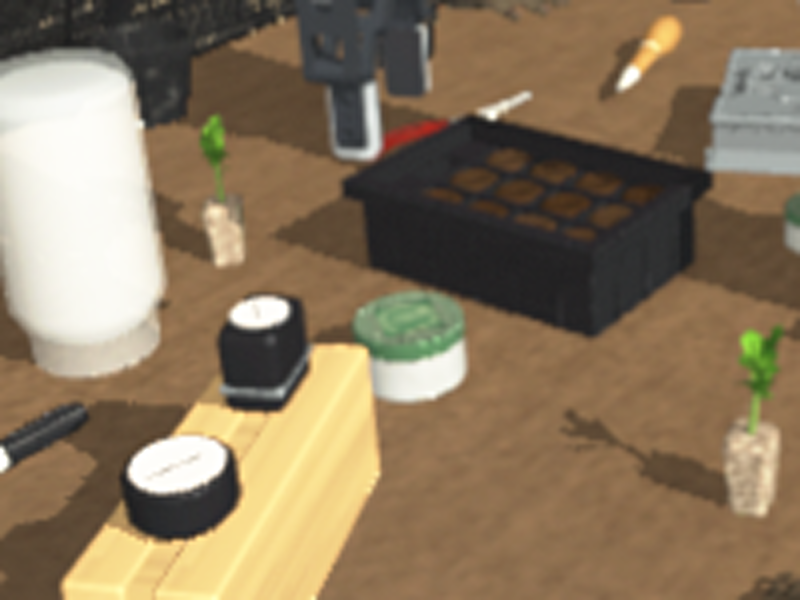

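The tin stands upright at (412,345), and the tray is empty and unmoved. Next I'll refine the tray, cover and gauge poses with averaged depth.

```bash

python3 - <<'E'
from h import *
from plant import cams
import pickle
cs=[cams.capture("top") for _ in range(10)]
c=cs[0];c["range_z"]=np.median([k["range_z"] for k in cs],0).astype(np.float32)
c["pixels"]=np.mean([k["pixels"] for k in cs],0).astype(np.uint8)
pickle.dump(c,open("pics/top1.pkl","wb"))
Rm=cv2.Rodrigues(c["rvec"])[0];print("cam",(-Rm.T@np.array(c["tvec"]).reshape(3)).round(0))
W=cloud(c)
def reg(name,x0,x1,y0,y1,z0,z1):
    s=W.reshape(-1,3);m=(s[:,0]>x0)&(s[:,0]<x1)&(s[:,1]>y0)&(s[:,1]<y1)&(s[:,2]>z0)&(s[:,2]<z1);s=s[m]
    r=cv2.minAreaRect(s[:,:2].astype(np.float32));print(name,len(s),"mean",s.mean(0).round(1),"rect",np.round(r[0],1),np.round(r[1],1),round(r[2],1))
reg("table",430,480,-20,20,-15,15)
reg("tray rim",500,720,-70,85,54,68)
reg("cover plate",400,640,-360,-170,33,46)
reg("cover handle",480,560,-300,-230,68,90)
reg("cover foot",480,560,-300,-230,47,90)
reg("collar",555,620,-270,-205,45,60)
reg("gauge",535,600,245,315,103,125)
reg("tin",560,640,110,190,27,45)
b=c["pixels"]
for n,P in(("cov",[520,-264,40]),("tray",[615,12,60])):
    u,v=proj(c,P)[0].astype(int)
    cv2.imwrite(f"pics/{n}1.png",cv2.resize(b[v-50:v+50,u-60:u+60,::-1],None,fx=6,fy=6,interpolation=cv2.INTER_CUBIC));print(n,u-60,v-50)
E
```

```text
cam [ 486.   13. 1465.]
table 243 mean [454.6  -0.8  -0.7] rect [455.5  -0.5] [37.7 49.2] 88.9
tray rim 810 mean [614.9  12.8  59.2] rect [615.4  12.3] [124.8 184.7] 87.5
cover plate 3205 mean [ 517.7 -265.2   39.1] rect [ 520.4 -264.7] [197.9 140.7] 21.2
cover handle 81 mean [ 520.3 -263.8   73.7] rect [ 520.1 -264.4] [43.3 13.5] 21.2
cover foot 103 mean [ 520.  -262.6   70.2] rect [ 520.3 -264.4] [43.6 13.6] 21.5
collar 92 mean [ 583.5 -240.3   47.4] rect [ 583.5 -240. ] [24.  43.8] 20.7
gauge 154 mean [566.8 279.7 110.5] rect [566.9 280.8] [28.  39.9] 23.0
tin 0 mean [nan nan nan] rect [0. 0.] [0. 0.] 0.0
cov 316 178
tray 218 145<stdin>:12: RuntimeWarning: Mean of empty slice.
  ret = um.true_divide(
```

View pics/cov1.png

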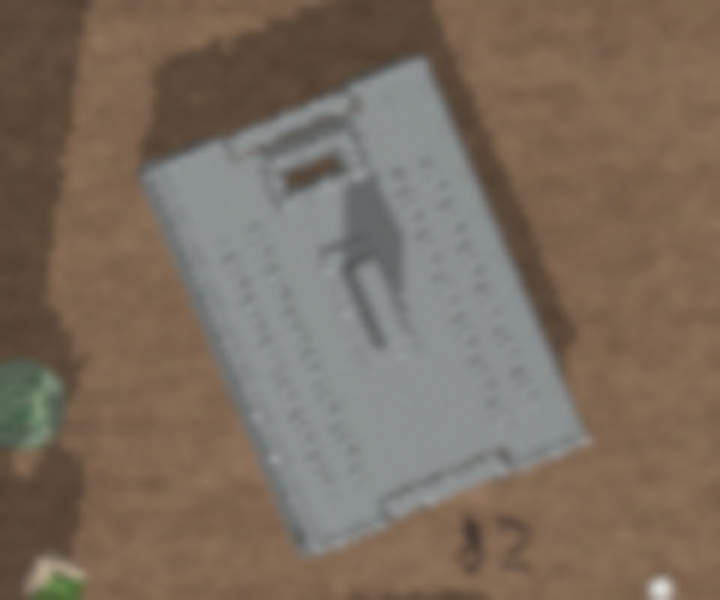

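View pics/tray1.png

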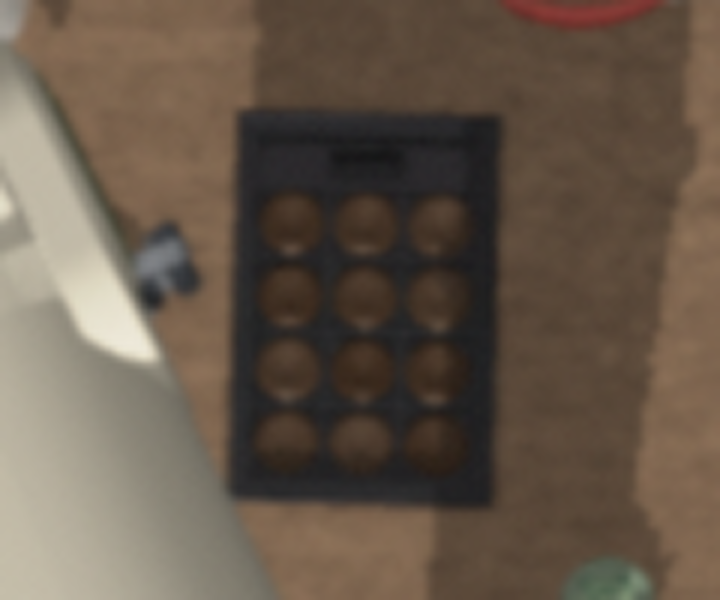

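Findings:
- **Cover:** (520.2,-264.4), yaw 21.2°, slot in the far-left half at crop (315,170).
- **Tray:** (615.4,12.3), yaw -2.5°, pocket at the far end at crop (368,158).

I'll go to the cover handle now.

```bash

python3 -m handwheel '[{"slide":[-0.63,0.98,-0.1],"rotation":[0,0,0],"fingers":50},{"slide":[-0.63,0.98,-0.1],"rotation":[0,0,0],"fingers":50},{"slide":[-0.63,0.98,0],"rotation":[0,0,0],"fingers":50},{"slide":[-0.63,0.98,0],"rotation":[0,0,0],"fingers":50},{"slide":[-0.63,0.98,0],"rotation":[0,0,0],"fingers":50}]' 30
python3 -m handwheel '[{"slide":[-0.63,0.98,0],"rotation":[0,0,0],"fingers":50},{"slide":[-0.63,0.98,0],"rotation":[0,0,0],"fingers":50},{"slide":[-0.63,0.98,0],"rotation":[0,0,0],"fingers":50},{"slide":[-0.5,0.98,0],"rotation":[0,0,0],"fingers":50},{"slide":[0,0,0],"rotation":[0,0,0],"fingers":50}]'
python3 -m handwheel '[{"slide":[0,0,0],"rotation":[0,0,0],"fingers":50}]'
python3 -c "
from h import *
plan([520.2,-264.4,58],21.2)"
```

```text
t: 7.92
position: [553.7, -81.8, 150.4]
tcp_rot: [0.0, 0.983, 0.185, 0.0]
wrist_force: [0.5, 0.2, 0.3]
finger_gap: 49.7
t: 8.55
position: [520.3, -266.2, 149.9]
tcp_rot: [0.001, 0.983, 0.181, -0.001]
wrist_force: [-0.8, 0.1, -0.2]
finger_gap: 50.0
t: 8.68
position: [522.2, -260.5, 150.1]
tcp_rot: [-0.0, 0.983, 0.185, 0.0]
wrist_force: [1.1, -0.1, 0.0]
finger_gap: 50.3
t 8.68 pos [ 522.2 -260.5  150.1] yaw 21.32 tilt [-0.e+00  8.e-04 -1.e+00] gap 50.3 F [ 1.1 -0.1  0. ]
 slide units now-frame [-0.082  0.074  2.303]
 rot units [-0.006 -0.002  0.015]
 slide units target-frame [-0.081  0.072  2.303]
```

```bash

python3 -m handwheel '[{"slide":[-0.08,0.075,0.5],"rotation":[0,0,0],"fingers":50},{"slide":[0,0,0.8],"rotation":[0,0,0],"fingers":50},{"slide":[0,0,0.6],"rotation":[0,0,0],"fingers":50},{"slide":[0,0,0.35],"rotation":[0,0,0],"fingers":50},{"slide":[0,0,0],"rotation":[0,0,0],"fingers":50}]' 30
python3 - <<'E'
from h import *
from plant import cams
plan([520.2,-264.4,58],21.2)
c=cams.capture("side");u,v=proj(c,[[520,-264,60]])[0]
u,v=int(u),int(v)
cv2.imwrite("pics/s5.png",cv2.resize(c["pixels"][max(0,v-60):v+60,u-80:u+80,::-1],None,fx=5,fy=5,interpolation=cv2.INTER_CUBIC))
E
```

```text
t: 9.3
position: [520.0, -263.9, 59.6]
tcp_rot: [-0.001, 0.983, 0.186, -0.001]
wrist_force: [0.0, 0.4, 0.2]
finger_gap: 50.4
t 9.3 pos [ 520.  -263.9   59.6] yaw 21.39 tilt [-0.0014  0.0012 -1.    ] gap 50.4 F [0.  0.4 0.2]
 slide units now-frame [0.001 0.015 0.041]
 rot units [-0.012  0.006  0.024]
 slide units target-frame [0.001 0.014 0.041]
```

View pics/s5.png

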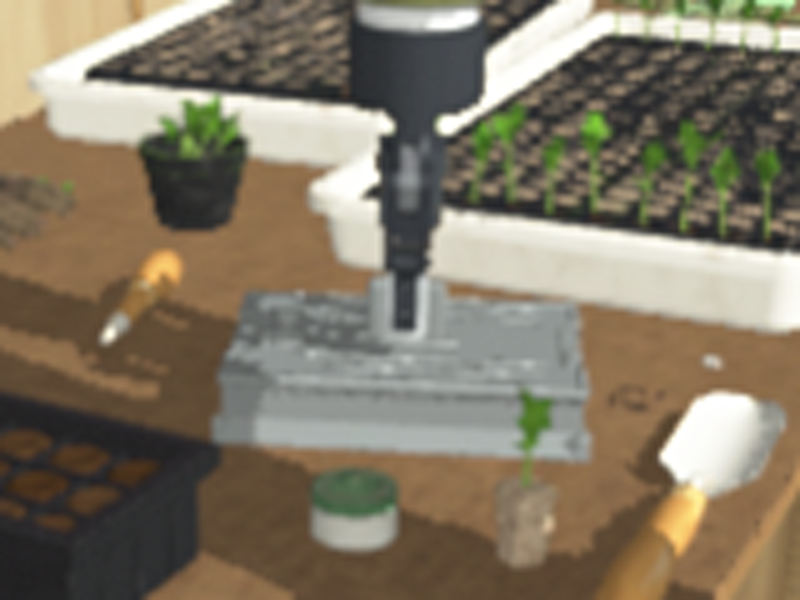

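The fingers are centred on the grip bar at crop (405,305). I'll close hard and lift.

```bash

python3 -m handwheel '[{"slide":[0,0,0.03],"rotation":[0,0,0],"fingers":5},{"slide":[0,0,0],"rotation":[0,0,0],"fingers":5},{"slide":[0,0,0],"rotation":[0,0,0],"fingers":5},{"slide":[0,0,0],"rotation":[0,0,0],"fingers":5},{"slide":[0,0,0],"rotation":[0,0,0],"fingers":5}]' 100
python3 -m handwheel '[{"slide":[0,0,0],"rotation":[0,0,0],"fingers":5},{"slide":[0,0,-0.3],"rotation":[0,0,0],"fingers":5},{"slide":[0,0,0],"rotation":[0,0,0],"fingers":5}]'
python3 -m handwheel '[{"slide":[0,0,-0.5],"rotation":[0,0,0],"fingers":5},{"slide":[0,0,-0.7],"rotation":[0,0,0],"fingers":5},{"slide":[0,0,-0.7],"rotation":[0,0,0],"fingers":5},{"slide":[0,0,-0.4],"rotation":[0,0,0],"fingers":5},{"slide":[0,0,0],"rotation":[0,0,0],"fingers":5}]'
python3 - <<'E'
from h import *
from plant import cams
plan([615.4,12.3,160],-2.5)
c=cams.capture("side");u,v=proj(c,[[520,-264,150]])[0]
u,v=int(u),int(v)
cv2.imwrite("pics/s6.png",cv2.resize(c["pixels"][max(0,v-40):v+80,u-80:u+80,::-1],None,fx=5,fy=5,interpolation=cv2.INTER_CUBIC))
E
```

```text
t: 9.98
position: [520.7, -265.4, 60.2]
tcp_rot: [0.0, 0.983, 0.185, 0.001]
wrist_force: [-1.3, 0.2, 6.4]
finger_gap: 12.2
t: 10.35
position: [520.8, -265.4, 72.3]
tcp_rot: [0.001, 0.983, 0.185, 0.001]
wrist_force: [0.3, 0.9, -1.4]
finger_gap: 12.5
t: 10.98
position: [520.7, -265.3, 164.0]
tcp_rot: [0.001, 0.983, 0.185, 0.001]
wrist_force: [0.1, 0.2, -2.0]
finger_gap: 12.7
t 10.97 pos [ 520.7 -265.3  164. ] yaw 21.31 tilt [ 1.8e-03 -9.0e-04 -1.0e+00] gap 12.7 F [ 0.1  0.2 -2. ]
 slide units now-frame [ 4.728 -5.606  0.097]
 rot units [ 0.008 -0.012  2.976]
 slide units target-frame [ 2.063 -7.038  0.099]
```

View pics/s6.png

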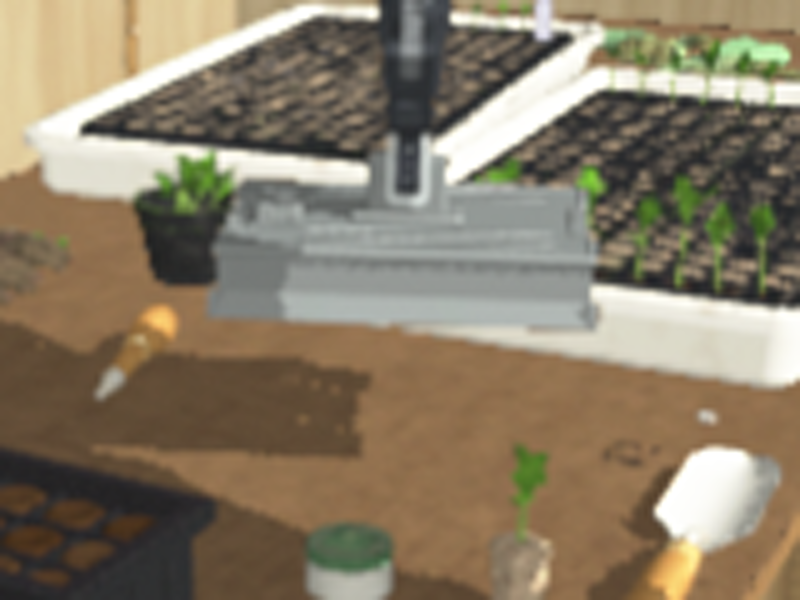

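The cover hangs level in the gripper at crop (405,250). I'll turn it to the tray's yaw, then carry it over.

```bash

python3 -m handwheel '[{"slide":[0,0,-0.2],"rotation":[0,0,1],"fingers":5},{"slide":[0,0,0],"rotation":[0,0,1],"fingers":5},{"slide":[0,0,0],"rotation":[0,0,0.97],"fingers":5},{"slide":[0.26,-0.88,0],"rotation":[0,0,0],"fingers":5},{"slide":[0.26,-0.88,0],"rotation":[0,0,0],"fingers":5}]' 100
python3 -m handwheel '[{"slide":[0.26,-0.88,0],"rotation":[0,0,0],"fingers":5},{"slide":[0.26,-0.88,0],"rotation":[0,0,0],"fingers":5},{"slide":[0.26,-0.88,0],"rotation":[0,0,0],"fingers":5},{"slide":[0.26,-0.88,0],"rotation":[0,0,0],"fingers":5},{"slide":[0.26,-0.88,0],"rotation":[0,0,0],"fingers":5}]'
python3 -m handwheel '[{"slide":[0.24,-0.88,0],"rotation":[0,0,0],"fingers":5},{"slide":[0,0,0],"rotation":[0,0,0],"fingers":5},{"slide":[0,0,0],"rotation":[0,0,0],"fingers":5}]'
python3 - <<'E'
from h import *
from plant import cams
import pickle
plan([615.4,12.3,160],-2.5)
cs=[cams.capture("top") for _ in range(4)]
c=cs[0];c["range_z"]=np.median([k["range_z"] for k in cs],0).astype(np.float32)
pickle.dump(c,open("pics/top2.pkl","wb"))
W=cloud(c).reshape(-1,3)
m=(abs(W[:,0]-615)<125)&(abs(W[:,1]-12)<95)&(W[:,2]>125)&(W[:,2]<165)
s=W[m];print(np.histogram(s[:,2],10));r=cv2.minAreaRect(s[:,:2].astype(np.float32));print(r)
u,v=proj(c,[[615,12,140]])[0].astype(int)
cv2.imwrite("pics/t2.png",cv2.resize(c["pixels"][v-60:v+60,u-80:u+80,::-1],None,fx=5,fy=5,interpolation=cv2.INTER_CUBIC))
E
```

```text
t: 11.65
position: [543.2, -195.0, 169.2]
tcp_rot: [-0.0, 1.0, -0.022, -0.001]
wrist_force: [-0.1, -0.9, -1.5]
finger_gap: 12.5
t: 12.28
position: [602.9, -21.0, 169.2]
tcp_rot: [-0.0, 1.0, -0.021, -0.001]
wrist_force: [0.7, 0.7, -1.0]
finger_gap: 12.3
t: 12.65
position: [613.8, 12.1, 169.6]
tcp_rot: [0.0, 1.0, -0.021, -0.001]
wrist_force: [0.5, -1.1, -0.8]
finger_gap: 12.2
t 12.65 pos [613.8  12.1 169.6] yaw -2.46 tilt [-2.3e-03 -6.0e-04 -1.0e+00] gap 12.2 F [ 0.5 -1.1 -0.8]
 slide units now-frame [ 0.04  -0.007  0.241]
 rot units [0.005 0.016 0.006]
 slide units target-frame [ 0.039 -0.007  0.241]
(array([ 4, 14, 40, 65, 86, 57, 34,  8,  2,  1]), array([143.53474182, 144.68434827, 145.83395472, 146.98356117,
       148.13316763, 149.28277408, 150.43238053, 151.58198698,
       152.73159344, 153.88119989, 155.03080634]))
((634.0416259765625, 39.81929016113281), (106.31371307373047, 238.64764404296875), 56.28303527832031)
```

View pics/t2.png

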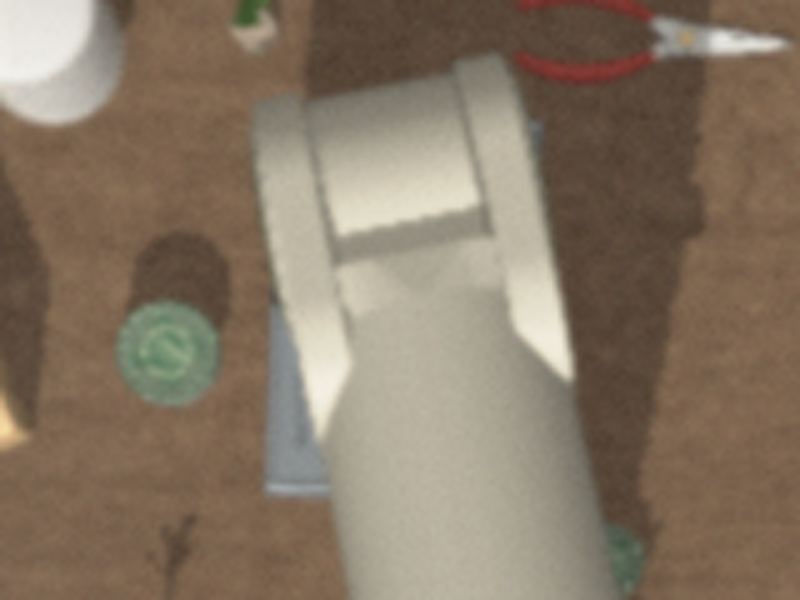

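```bash

python3 -m handwheel '[{"slide":[0.03,0,0.4],"rotation":[0,0,0],"fingers":5},{"slide":[0,0,0.4],"rotation":[0,0,0],"fingers":5},{"slide":[0,0,0.25],"rotation":[0,0,0],"fingers":5},{"slide":[0,0,0],"rotation":[0,0,0],"fingers":5},{"slide":[0,0,0],"rotation":[0,0,0],"fingers":5}]' 100
python3 - <<'E'
from h import *
from plant import cams
plan([615.4,12.3,85.5],-2.5)
p,r,s=pose()
for n in("side","top"):
    c=cams.capture(n)
    im=cv2.resize(c["pixels"][:,:,::-1],None,fx=4,fy=4,interpolation=cv2.INTER_CUBIC)
    def poly(P,col):
        q=(proj(c,P)*4+1.5).astype(np.int32);cv2.polylines(im,[q.reshape(-1,1,2)],True,col,1)
    a=np.radians(-2.5);Rz=np.array([[np.cos(a),-np.sin(a),0],[np.sin(a),np.cos(a),0],[0,0,1]])
    def rect(l,w,z,o):return (np.array([[l,w,z],[l,-w,z],[-l,-w,z],[-l,w,z]],float)/[2,2,1])@Rz.T+o
    poly(rect(184,124,60,[615.4,12.3,0]),(0,255,255)); poly(rect(184,124,48,[615.4,12.3,0]),(0,255,255))
    o=np.array([p[0],p[1],p[2]-25.5])
    poly(rect(204,144,-34,o),(0,0,255)); poly(rect(194,134,5,o),(0,255,0))
    u,v=proj(c,[[615,12,90]])[0].astype(int)*4
    cv2.imwrite(f"pics/ov_{n}.png",im[max(0,v-240):v+240,u-320:u+320])
E
```

```text
t: 13.48
position: [616.0, 12.8, 129.5]
tcp_rot: [-0.0, 1.0, -0.021, 0.0]
wrist_force: [-0.5, -0.5, -1.1]
finger_gap: 12.1
t 13.47 pos [616.   12.8 129.5] yaw -2.45 tilt [ 6.e-04  2.e-04 -1.e+00] gap 12.1 F [-0.5 -0.5 -1.1]
 slide units now-frame [-0.014  0.013  1.099]
 rot units [-0.002 -0.004  0.007]
 slide units target-frame [-0.014  0.013  1.099]
```

View pics/ov_side.png

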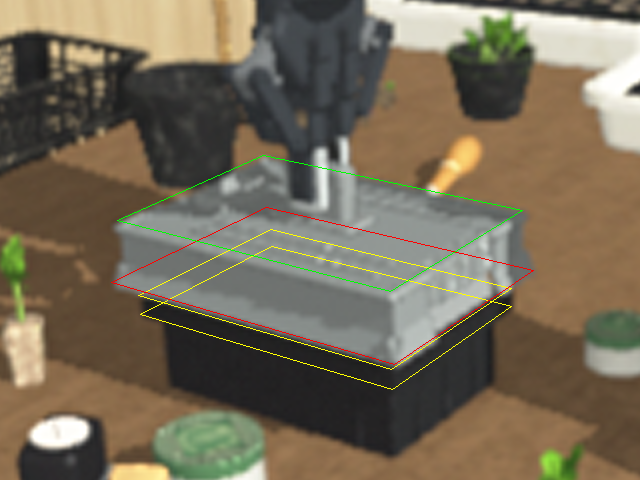

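View pics/ov_top.png

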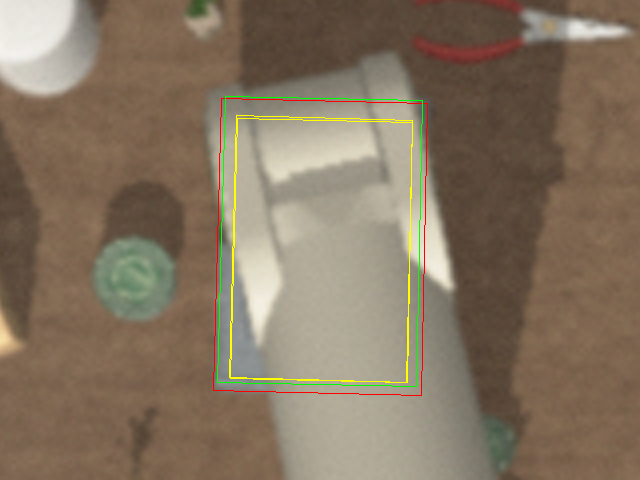

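The overlay agrees: the cover's plate and foot outlines match the picture, and the cover is centred on the rim. I'll lower it and watch the force.

```bash

python3 -m handwheel '[{"slide":[-0.01,0,0.25],"rotation":[0,0,0],"fingers":5},{"slide":[0,0,0.2],"rotation":[0,0,0],"fingers":5},{"slide":[0,0,0],"rotation":[0,0,0],"fingers":5}]' 110
python3 -m handwheel '[{"slide":[0,0,0.1],"rotation":[0,0,0],"fingers":5},{"slide":[0,0,0.1],"rotation":[0,0,0],"fingers":5},{"slide":[0,0,0],"rotation":[0,0,0],"fingers":5}]'
python3 -m handwheel '[{"slide":[0,0,0.1],"rotation":[0,0,0],"fingers":5},{"slide":[0,0,0.1],"rotation":[0,0,0],"fingers":5},{"slide":[0,0,0],"rotation":[0,0,0],"fingers":5}]'
python3 -c "
from h import *
plan([615.4,12.3,85.5],-2.5)"
```

```text
t: 13.95
position: [614.8, 12.6, 110.0]
tcp_rot: [-0.0, 1.0, -0.021, -0.001]
wrist_force: [0.3, -0.4, -1.4]
finger_gap: 12.4
t: 14.32
position: [615.2, 12.8, 102.9]
tcp_rot: [-0.0, 1.0, -0.021, -0.0]
wrist_force: [0.2, 0.1, 0.2]
finger_gap: 12.3
t: 14.7
position: [614.9, 12.7, 94.5]
tcp_rot: [-0.0, 1.0, -0.021, -0.0]
wrist_force: [0.4, -0.3, -3.4]
finger_gap: 11.8
t 14.7 pos [614.9  12.7  94.5] yaw -2.45 tilt [-1.e-03  1.e-04 -1.e+00] gap 11.8 F [ 0.4 -0.3 -3.4]
 slide units now-frame [0.013 0.009 0.225]
 rot units [-0.     0.007  0.007]
 slide units target-frame [0.013 0.009 0.225]
```

```bash

python3 -m handwheel '[{"slide":[0,0,0.1],"rotation":[0,0,0],"fingers":5},{"slide":[0,0,0],"rotation":[0,0,0],"fingers":5}]'
python3 -m handwheel '[{"slide":[0,0,0.1],"rotation":[0,0,0],"fingers":5},{"slide":[0,0,0],"rotation":[0,0,0],"fingers":5}]'
python3 -m handwheel '[{"slide":[0,0,0.1],"rotation":[0,0,0],"fingers":5},{"slide":[0,0,0],"rotation":[0,0,0],"fingers":5}]'
python3 - <<'E'
from h import *
from plant import cams
plan([615.4,12.3,85.5],-2.5)
c=cams.capture("side");u,v=proj(c,[[615,12,60]])[0].astype(int)
cv2.imwrite("pics/s7.png",cv2.resize(c["pixels"][v-60:v+60,u-80:u+80,::-1],None,fx=5,fy=5,interpolation=cv2.INTER_CUBIC))
E
```

```text
t: 14.95
position: [614.9, 12.6, 90.5]
tcp_rot: [-0.0, 1.0, -0.021, -0.0]
wrist_force: [1.1, 0.4, -2.6]
finger_gap: 12.3
t: 15.2
position: [615.0, 12.6, 86.6]
tcp_rot: [-0.0, 1.0, -0.021, -0.0]
wrist_force: [-0.0, 0.2, -1.4]
finger_gap: 11.8
t: 15.45
position: [615.4, 12.7, 86.3]
tcp_rot: [0.0, 1.0, -0.021, 0.001]
wrist_force: [-12.8, -1.6, 23.1]
finger_gap: 12.2
t 15.45 pos [615.4  12.7  86.3] yaw -2.46 tilt [ 1.2e-03 -7.0e-04 -1.0e+00] gap 12.2 F [-12.8  -1.6  23.1]
 slide units now-frame [0.    0.01  0.019]
 rot units [ 0.004 -0.009  0.005]
 slide units target-frame [0.    0.01  0.019]
```

View pics/s7.png

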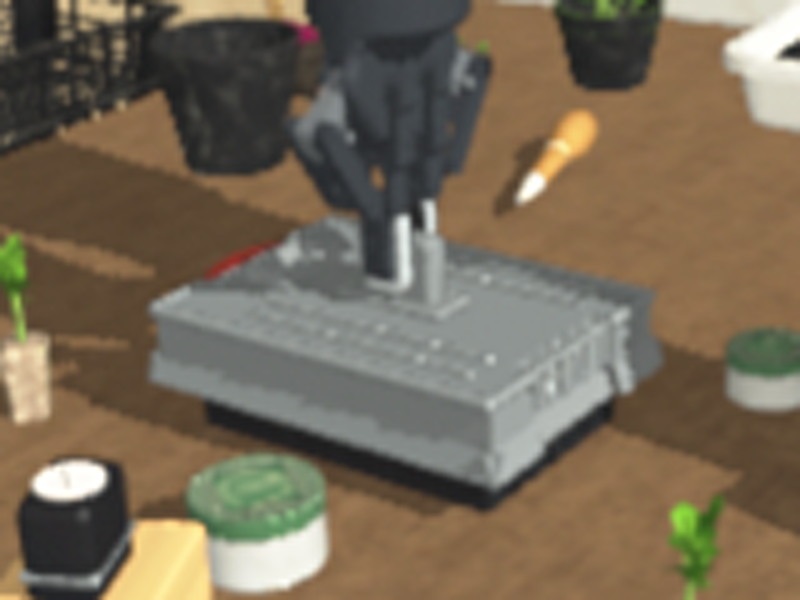

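```bash

cat > ov.py <<'E'
from h import *
from plant import cams
import sys
def overlay(n,z0s,out,ctr=(615.4,12.3),yaw=-2.5,half=(320,240),s=8,P0=None):
    cs=[cams.capture(n) for _ in range(4)];c=cs[0]
    pix=np.mean([k["pixels"] for k in cs],0).astype(np.uint8)
    c["range_z"]=np.median([k["range_z"] for k in cs],0).astype(np.float32)
    im=cv2.resize(pix[:,:,::-1],None,fx=s,fy=s,interpolation=cv2.INTER_CUBIC);raw=im.copy()
    a=np.radians(yaw);Rz=np.array([[np.cos(a),-np.sin(a),0],[np.sin(a),np.cos(a),0],[0,0,1]])
    for z0,col in zip(z0s,[(0,255,0),(0,0,255),(0,255,255)]):
        for l,w,z in((204,144,-34),(194,134,5)):
            P=(np.array([[l,w,z],[l,-w,z],[-l,-w,z],[-l,w,z]],float)/[2,2,1])@Rz.T+[ctr[0],ctr[1],z0]
            q=(proj(c,P)*s+s/2).astype(np.int32);cv2.polylines(im,[q.reshape(-1,1,2)],True,col,1)
    u,v=(proj(c,[P0 if P0 else [ctr[0],ctr[1],60]])[0]*s).astype(int)
    sl=np.s_[max(0,v-half[1]):v+half[1],max(0,u-half[0]):u+half[0]]
    cv2.imwrite(out,im[sl]);cv2.imwrite(out.replace(".png","_raw.png"),raw[sl])
    return c
E
python3 - <<'E'
from ov import *
plan([615.4,12.3,85.5],-2.5)
c=overlay("side",[60,70],"pics/o1.png",half=(400,300),P0=[540,0,45])
W=cloud(c).reshape(-1,3)
m=(abs(W[:,0]-560)<25)&(abs(W[:,1]-12)<50)&(W[:,2]>30)
print("plate z side",np.median(W[m],0))
m=(W[:,0]>525)&(W[:,0]<705)&(abs(W[:,1]-60)<12)&(W[:,2]>50)
print("plate z side +y strip",np.median(W[m],0))
c=cams.capture("top");W=cloud(c).reshape(-1,3)
m=(W[:,0]>515)&(W[:,0]<625)&(abs(W[:,1]-65)<14)&(W[:,2]>50)&(W[:,2]<110);print("top",m.sum(),np.median(W[m],0))
E
```

```text
t 15.5 pos [615.4  12.7  86.3] yaw -2.45 tilt [ 1.3e-03 -6.0e-04 -1.0e+00] gap 11.9 F [-12.7  -1.4  23.4]
 slide units now-frame [0.001 0.01  0.019]
 rot units [ 0.004 -0.009  0.006]
 slide units target-frame [0.001 0.01  0.019]
plate z side [572.97958677  38.86633482 389.0524656 ]
plate z side +y strip [603.6475369   55.52557798 407.02644836]
top 208 [550.96821422  69.20582797  64.76754914]
```

View pics/o1.png

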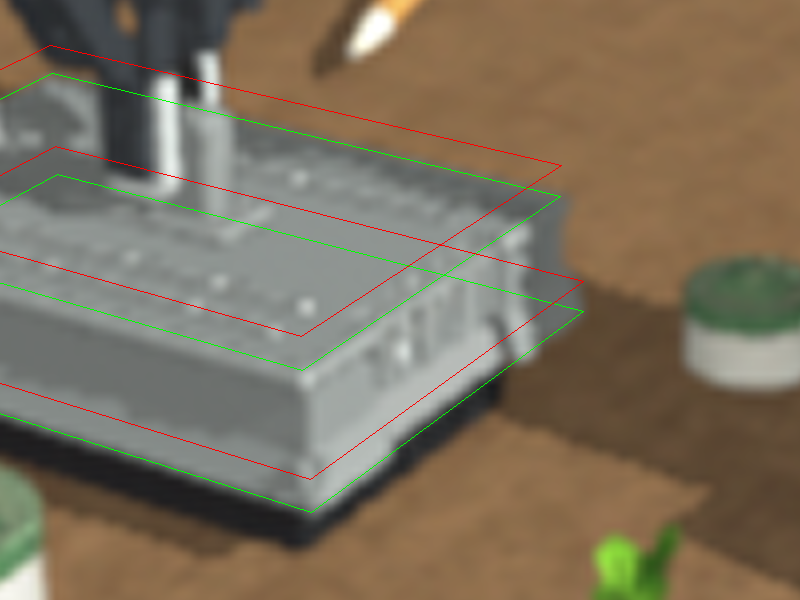

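The depth puts the plate top at 64.8 mm and the green outline (seated) fits, so the cover is down. I'll press a bit more to be sure the clips snap, then tug gently to test them.

```bash

python3 -m handwheel '[{"slide":[0,0,0.08],"rotation":[0,0,0],"fingers":5},{"slide":[0,0,0],"rotation":[0,0,0],"fingers":5},{"slide":[0,0,0],"rotation":[0,0,0],"fingers":5}]'
python3 -m handwheel '[{"slide":[0,0,-0.18],"rotation":[0,0,0],"fingers":5},{"slide":[0,0,0],"rotation":[0,0,0],"fingers":5}]'
python3 -m handwheel '[{"slide":[0,0,-0.05],"rotation":[0,0,0],"fingers":5},{"slide":[0,0,0],"rotation":[0,0,0],"fingers":5}]'

```

```text
t: 16.12
position: [615.4, 12.7, 86.2]
tcp_rot: [0.001, 1.0, -0.021, 0.001]
wrist_force: [-25.0, -1.9, 45.9]
finger_gap: 12.1
t: 16.38
position: [615.0, 12.5, 86.8]
tcp_rot: [0.0, 1.0, -0.021, -0.0]
wrist_force: [-0.0, 0.2, -1.8]
finger_gap: 12.0
t: 16.62
position: [614.6, 12.6, 87.9]
tcp_rot: [-0.0, 1.0, -0.021, -0.001]
wrist_force: [-0.1, 1.0, -8.3]
finger_gap: 11.8
```

The cover hits a hard stop at 86.2 with 46 N, and the tug gives -8.3 N within 1.7 mm, so the clips are holding. I'll return to neutral, release, and look.

```bash

python3 -m handwheel '[{"slide":[0,0,0.1],"rotation":[0,0,0],"fingers":5},{"slide":[0,0,0],"rotation":[0,0,0],"fingers":5},{"slide":[0,0,0],"rotation":[0,0,0],"fingers":20},{"slide":[0,0,0],"rotation":[0,0,0],"fingers":36},{"slide":[0,0,0],"rotation":[0,0,0],"fingers":40}]' 30
python3 -m handwheel '[{"slide":[0,0,-0.3],"rotation":[0,0,0],"fingers":44},{"slide":[0,0,-0.8],"rotation":[0,0,0],"fingers":60},{"slide":[0,0,-1],"rotation":[0,0,0],"fingers":70},{"slide":[0,0,-0.7],"rotation":[0,0,0],"fingers":80},{"slide":[0,0,0],"rotation":[0,0,0],"fingers":80}]'
python3 -m handwheel '[{"slide":[0,-1,0],"rotation":[0,0,-1],"fingers":80},{"slide":[0,-1,0],"rotation":[0,0,-1],"fingers":80},{"slide":[0,-1,0],"rotation":[0,0,-1],"fingers":80},{"slide":[0,-1,0],"rotation":[0,0,0],"fingers":80},{"slide":[0,0,0],"rotation":[0,0,0],"fingers":80}]'
python3 - <<'E'
from ov import *
plan([566.9,280.7,160],22)
c=overlay("side",[60],"pics/o2.png",half=(400,300),P0=[540,0,45])
c=overlay("top",[60],"pics/o3.png",half=(400,300),s=5)
W=cloud(c).reshape(-1,3)
def reg(name,x0,x1,y0,y1,z0,z1):
    s=W;m=(s[:,0]>x0)&(s[:,0]<x1)&(s[:,1]>y0)&(s[:,1]<y1)&(s[:,2]>z0)&(s[:,2]<z1);s=s[m]
    r=cv2.minAreaRect(s[:,:2].astype(np.float32));print(name,len(s),"mean",s.mean(0).round(1),"rect",np.round(r[0],1),np.round(r[1],1),round(r[2],1))
reg("handle",570,660,-20,50,92,115);reg("plate",500,730,-75,90,58,69)
reg("collar",655,720,-25,45,70,82)
reg("plate+x",640,705,-45,70,58,69);reg("plate-x",525,580,-45,70,58,69)
E
```

```text
t: 17.25
position: [615.5, 12.7, 85.2]
tcp_rot: [-0.0, 1.0, -0.021, 0.0]
wrist_force: [0.7, -0.1, 0.5]
finger_gap: 39.9
t: 17.88
position: [616.9, 13.0, 201.1]
tcp_rot: [-0.0, 1.0, -0.021, 0.003]
wrist_force: [-0.4, 0.6, -1.0]
finger_gap: 80.0
t: 18.5
position: [586.9, 173.3, 197.0]
tcp_rot: [-0.001, 0.982, 0.19, -0.0]
wrist_force: [-0.8, -0.4, 0.2]
finger_gap: 79.6
t 18.5 pos [586.9 173.3 197. ] yaw 21.95 tilt [-0.0013  0.0021 -1.    ] gap 79.6 F [-0.8 -0.4  0.2]
 slide units now-frame [ 0.54  -2.674  0.932]
 rot units [-0.017  0.003 -0.006]
 slide units target-frame [ 0.541 -2.676  0.926]
handle 79 mean [615.3  12.3  99.6] rect [615.2  12.2] [10.9 41.2] 88.9
plate 3224 mean [612.7  12.4  64.6] rect [616.2  12.1] [140.5 197.3] 87.4
collar 104 mean [683.1   8.2  72.8] rect [682.    1.7] [61.7 29.2] 76.0
plate+x 796 mean [671.1  13.2  64.4] rect [672.5  12.5] [ 65. 115.] 0.0
plate-x 805 mean [552.3  12.8  64.6] rect [552.3  12.4] [ 54.3 114.7] 0.6
```

View pics/o2_raw.png

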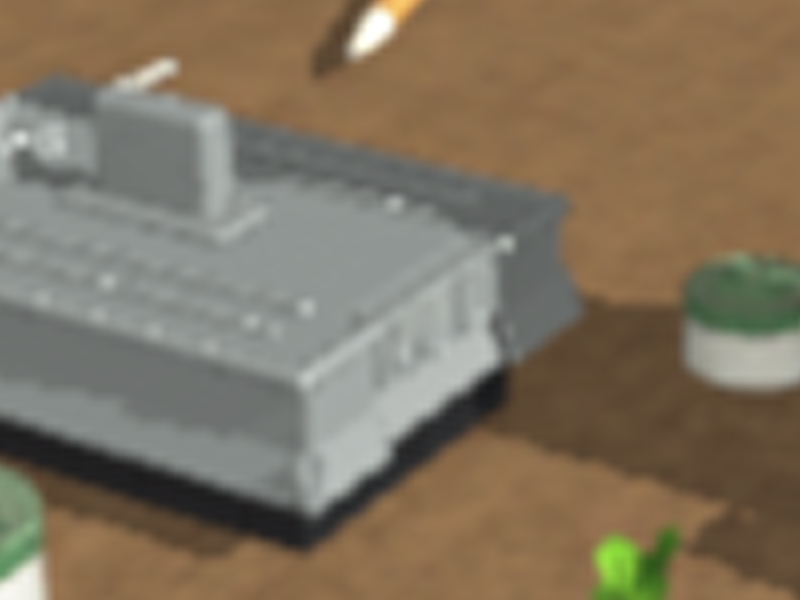

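View pics/o3_raw.png

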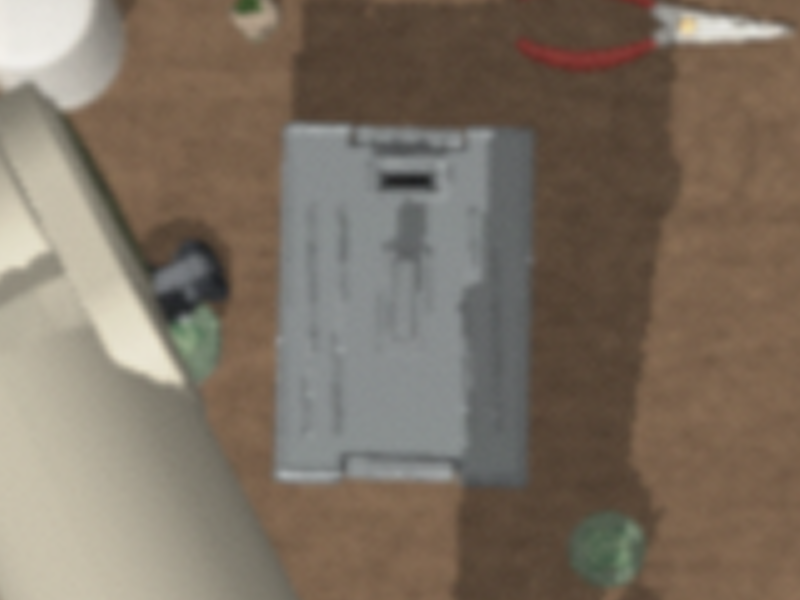

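The cover is level: plate at 64.4 and 64.6 mm at its two ends. The clips at top-crop (408,140) and (400,465) lie flush, and the slot is at (407,180). Now the gauge, the rectangular head at world (567,281).

```bash

python3 -m handwheel '[{"slide":[0.18,-0.89,0],"rotation":[0,0,0],"fingers":65},{"slide":[0.18,-0.89,0.2],"rotation":[0,0,0],"fingers":65},{"slide":[0.18,-0.89,0.7],"rotation":[0,0,0],"fingers":65},{"slide":[0,0,0],"rotation":[0,0,0],"fingers":65},{"slide":[0,0,0],"rotation":[0,0,0],"fingers":65}]' 30
python3 - <<'E'
from h import *
plan([566.9,280.7,88],22.3)
E
```

```text
t: 19.52
position: [570.5, 274.9, 161.2]
tcp_rot: [0.0, 0.982, 0.187, 0.0]
wrist_force: [0.8, 0.0, 1.2]
finger_gap: 64.9
t 19.52 pos [570.5 274.9 161.2] yaw 21.5 tilt [ 2.e-04 -6.e-04 -1.e+00] gap 64.9 F [0.8 0.  1.2]
 slide units now-frame [-0.03  -0.169  1.831]
 rot units [ 0.004  0.    -0.1  ]
 slide units target-frame [-0.027 -0.168  1.831]
```

```bash

python3 -m handwheel '[{"slide":[-0.03,-0.17,0.4],"rotation":[0,0,-0.1],"fingers":65},{"slide":[0,0,0.5],"rotation":[0,0,0],"fingers":65},{"slide":[0,0,0.5],"rotation":[0,0,0],"fingers":65},{"slide":[0,0,0.4],"rotation":[0,0,0],"fingers":65},{"slide":[0,0,0.03],"rotation":[0,0,0],"fingers":65}]' 30
python3 -m handwheel '[{"slide":[0,0,0],"rotation":[0,0,0],"fingers":65}]'
python3 - <<'E'
from h import *
from plant import cams
plan([566.9,280.7,88],22.3)
c=cams.capture("side");u,v=proj(c,[[567,281,100]])[0].astype(int)
cv2.imwrite("pics/s8.png",cv2.resize(c["pixels"][v-60:v+60,u-80:u+80,::-1],None,fx=5,fy=5,interpolation=cv2.INTER_CUBIC))
E
```

```text
t: 20.15
position: [565.5, 281.0, 85.9]
tcp_rot: [0.0, 0.981, 0.194, -0.002]
wrist_force: [-0.7, -0.7, 0.5]
finger_gap: 64.7
t: 20.27
position: [566.5, 281.9, 88.2]
tcp_rot: [-0.0, 0.981, 0.194, 0.0]
wrist_force: [0.9, -0.6, 0.8]
finger_gap: 64.9
t 20.27 pos [566.5 281.9  88.2] yaw 22.35 tilt [ 3.e-04  4.e-04 -1.e+00] gap 64.9 F [ 0.9 -0.6  0.8]
 slide units now-frame [-0.003  0.031  0.005]
 rot units [-0.002 -0.003  0.006]
 slide units target-frame [-0.003  0.031  0.005]
```

View pics/s8.png

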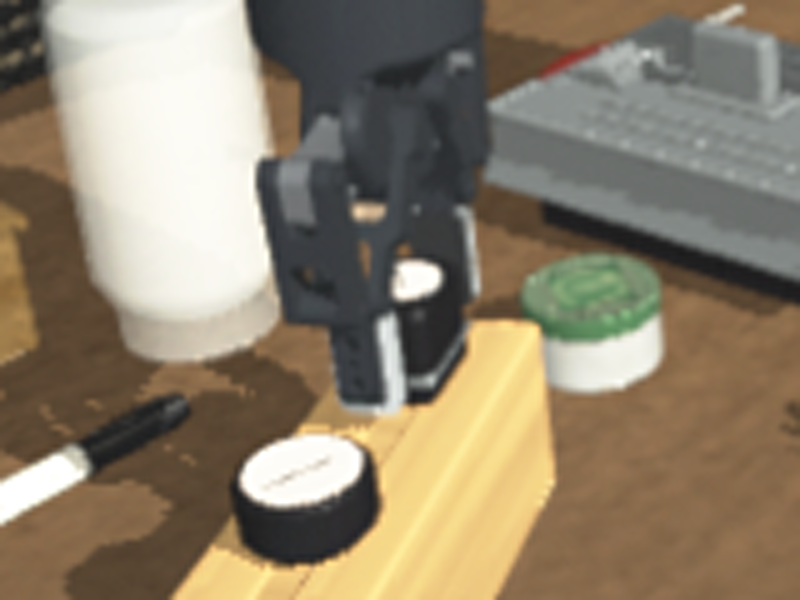

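The fingers straddle the rectangular head at crop (425,330), clear of the thermometer. I'll close and draw it straight up.

```bash

python3 -m handwheel '[{"slide":[0,0.02,0],"rotation":[0,0,0],"fingers":30},{"slide":[0,0,0],"rotation":[0,0,0],"fingers":30},{"slide":[0,0,0],"rotation":[0,0,0],"fingers":30},{"slide":[0,0,0],"rotation":[0,0,0],"fingers":30},{"slide":[0,0,0],"rotation":[0,0,0],"fingers":30}]' 45
python3 -m handwheel '[{"slide":[0,0,-0.2],"rotation":[0,0,0],"fingers":30},{"slide":[0,0,-0.4],"rotation":[0,0,0],"fingers":30},{"slide":[0,0,-0.5],"rotation":[0,0,0],"fingers":30},{"slide":[0,0,-0.5],"rotation":[0,0,0],"fingers":30},{"slide":[0,0,-0.5],"rotation":[0,0,0],"fingers":30}]'
python3 -m handwheel '[{"slide":[0,0,-0.4],"rotation":[0,0,0],"fingers":30},{"slide":[0,0,0],"rotation":[0,0,0],"fingers":30},{"slide":[0,0,0],"rotation":[0,0,0],"fingers":30}]'
python3 - <<'E'
from h import *
from plant import cams
plan([683.2,9.3,175],-2.5)
c=cams.capture("side");u,v=proj(c,[[567,281,150]])[0].astype(int)
cv2.imwrite("pics/s9.png",cv2.resize(c["pixels"][v-60:v+60,u-80:u+80,::-1],None,fx=5,fy=5,interpolation=cv2.INTER_CUBIC))
E
```

```text
t: 20.95
position: [567.2, 281.2, 88.9]
tcp_rot: [-0.0, 0.981, 0.194, 0.001]
wrist_force: [0.1, -0.6, 6.1]
finger_gap: 39.4
t: 21.58
position: [566.8, 281.1, 174.1]
tcp_rot: [-0.0, 0.981, 0.194, 0.001]
wrist_force: [0.7, 0.2, -0.8]
finger_gap: 39.3
t: 21.95
position: [566.4, 280.7, 187.3]
tcp_rot: [0.0, 0.981, 0.194, -0.0]
wrist_force: [0.1, 0.9, -0.4]
finger_gap: 39.7
t 21.95 pos [566.4 280.7 187.3] yaw 22.35 tilt [-8.e-04 -4.e-04 -1.e+00] gap 39.7 F [ 0.1  0.9 -0.4]
 slide units now-frame [0.122 7.387 0.309]
 rot units [2.000e-03 6.000e-03 3.106e+00]
 slide units target-frame [3.214 6.652 0.309]
```

View pics/s9.png

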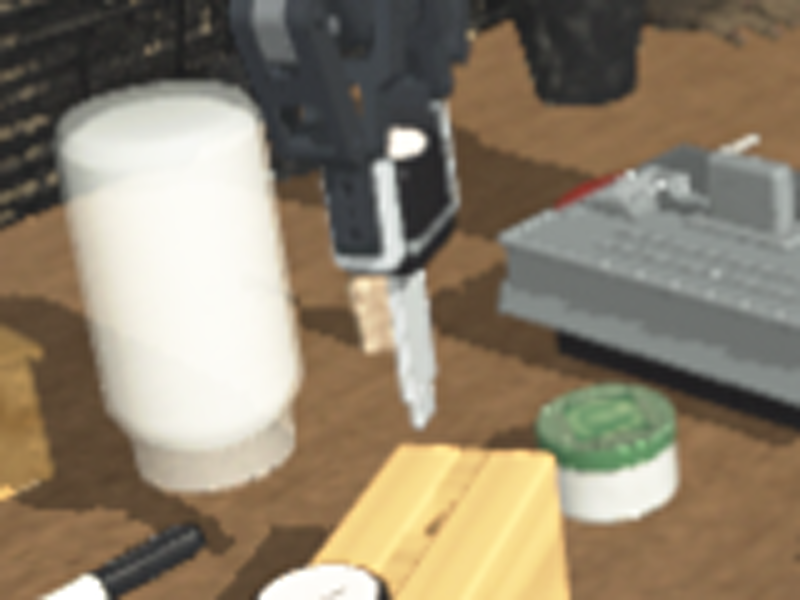

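The gauge hangs straight with its blade tip at crop (420,420), and the thermometer stays in its slot. I'll measure the slot centre in the top image.

```bash

python3 - <<'E'
from h import *
from plant import cams
cs=[cams.capture("top") for _ in range(8)];c=cs[0]
pix=np.mean([k["pixels"] for k in cs],0)
c["range_z"]=np.median([k["range_z"] for k in cs],0).astype(np.float32)
g=pix.mean(2)
u,v=proj(c,[[683.3,9.3,74]])[0];print(u,v)
ui,vi=int(round(u)),int(round(v))
w=g[vi-8:vi+9,ui-10:ui+11];print(w.astype(int)[3:14,1:20])
Rm=cv2.Rodrigues(c["rvec"])[0];C=-Rm.T@np.array(c["tvec"]).reshape(3)
def back(u,v,z):
    p=cv2.undistortPoints(np.array([[[u,v]]],float),c["intrinsics"],np.array(c["dist_coeffs"])).ravel()
    d=Rm.T@np.array([p[0],p[1],1]);return C+d*(z-C[2])/d[2]
wt=np.clip(75-w,0,None);wt[wt<8]=0
# restrict to connected component at centre
n,l=cv2.connectedComponents((wt>0).astype(np.uint8));k=l[8,10];wt=wt*(l==k)
V,U=np.mgrid[vi-8:vi+9,ui-10:ui+11]
uc,vc=(wt*U).sum()/wt.sum(),(wt*V).sum()/wt.sum();print(k,uc,vc,back(uc,vc,74),back(uc,vc,66))
W=cloud(c).reshape(-1,3)
m=(abs(W[:,0]-683)<22)&(abs(W[:,1]-9)<30)&(W[:,2]>70.5)&(W[:,2]<82);s=W[m]
print(m.sum(),s.mean(0),cv2.minAreaRect(s[:,:2].astype(np.float32)))
E
```

```text
278.6016862694915 170.8957605571759
[[140 135 120 108 104 104 101  99  98 100 104 107 107 108 108 105 100  96
   95]
 [140 134 130 129 132 138 138 136 135 134 135 134 132 132 131 131 119 106
  101]
 [137 128 130 134 141 148 148 147 144 142 140 139 139 137 138 142 127 109
  102]
 [137 130 129 122 125 130 131 130 128 127 126 126 128 126 126 135 123 107
  102]
 [139 133 129 109  92  85  82  80  80  80  79  79  80  87 104 123 118 105
  102]
 [139 134 128 105  72  49  40  38  37  38  37  37  40  56  94 122 118 107
  102]
 [139 135 129 105  74  56  52  51  50  51  50  48  50  60  92 119 116 106
  103]
 [139 135 131 113  95  93  96  96  96  96  95  95  93  91 103 116 111 103
  101]
 [141 142 139 133 130 129 130 131 128 125 127 131 131 130 136 137 120 105
  102]
 [143 142 140 139 138 140 141 140 130 123 131 137 139 145 147 144 123 105
  102]
 [142 141 141 141 141 140 140 134 120 110 111 116 121 135 143 140 120 105
  101]]
1 278.93585690515806 171.40415973377702 [681.85954302   8.39895189  74.        ] [682.9873087    8.37279747  66.        ]
100 [682.76100176   9.70719794  73.24155582] ((683.08203125, 9.602995872497559), (41.80384826660156, 22.635887145996094), 88.78622436523438)
```

```bash

python3 -m handwheel '[{"slide":[0,0,0],"rotation":[0,0,1],"fingers":30},{"slide":[0,0,0],"rotation":[0,0,1],"fingers":30},{"slide":[0,0,0],"rotation":[0,0,1],"fingers":30},{"slide":[0,0.95,0],"rotation":[0,0,0.1],"fingers":30},{"slide":[0.4,0.95,0],"rotation":[0,0,0],"fingers":30}]' 45
python3 -m handwheel '[{"slide":[0.56,0.95,0],"rotation":[0,0,0],"fingers":30},{"slide":[0.56,0.95,0],"rotation":[0,0,0],"fingers":30},{"slide":[0.56,0.95,0],"rotation":[0,0,0],"fingers":30},{"slide":[0.56,0.95,0],"rotation":[0,0,0],"fingers":30},{"slide":[0.56,0.95,0],"rotation":[0,0,0],"fingers":30}]'
python3 -m handwheel '[{"slide":[0,0,0],"rotation":[0,0,0],"fingers":30},{"slide":[0,0,0],"rotation":[0,0,0],"fingers":30},{"slide":[0,0,0],"rotation":[0,0,0],"fingers":30}]'
python3 - <<'E'
from h import *
plan([683.1,9.2,160],-2.5)
E
```

```text
t: 23.02
position: [579.1, 204.7, 188.1]
tcp_rot: [-0.0, 1.0, -0.02, -0.0]
wrist_force: [0.8, 0.1, -0.5]
finger_gap: 39.6
t: 23.65
position: [684.2, 8.4, 188.0]
tcp_rot: [-0.0, 1.0, -0.021, 0.0]
wrist_force: [-0.7, 0.6, -0.0]
finger_gap: 39.7
t: 24.02
position: [683.3, 11.7, 188.1]
tcp_rot: [-0.001, 1.0, -0.02, -0.0]
wrist_force: [-0.6, -0.4, -1.2]
finger_gap: 39.5
t 24.02 pos [683.3  11.7 188.1] yaw -2.31 tilt [ 0.     0.001 -1.   ] gap 39.5 F [-0.6 -0.4 -1.2]
 slide units now-frame [-0.003  0.063  0.703]
 rot units [-0.007  0.     0.023]
 slide units target-frame [-0.002  0.062  0.703]
```

```bash

python3 -m handwheel '[{"slide":[0,0.06,0.35],"rotation":[0,0,0.02],"fingers":30},{"slide":[0,0,0.35],"rotation":[0,0,0],"fingers":30},{"slide":[0,0,0],"rotation":[0,0,0],"fingers":30},{"slide":[0,0,0],"rotation":[0,0,0],"fingers":30}]' 45
python3 - <<'E'
from h import *
from plant import cams
plan([683.1,9.2,90],-2.5)
c=cams.capture("side");im=cv2.resize(c["pixels"][:,:,::-1],None,fx=8,fy=8,interpolation=cv2.INTER_CUBIC)
a=np.radians(-2.5);Rz=np.array([[np.cos(a),-np.sin(a),0],[np.sin(a),np.cos(a),0],[0,0,1]])
q=(proj(c,np.array([[4,13,0],[4,-13,0],[-4,-13,0],[-4,13,0]],float)@Rz.T+[683.1,9.2,74])*8+4).astype(np.int32)
cv2.polylines(im,[q.reshape(-1,1,2)],True,(0,255,0),1)
p,_,_=pose()
q=(proj(c,[[p[0],p[1],p[2]-16],[p[0],p[1],74]])*8+4).astype(np.int32);cv2.line(im,tuple(map(int,q[0])),tuple(map(int,q[1])),(0,0,255),1)
u,v=q[1];cv2.imwrite("pics/s10.png",im[v-350:v+250,u-400:u+400])
E
```

```text
t: 24.52
position: [683.5, 7.5, 159.9]
tcp_rot: [-0.0, 1.0, -0.023, -0.0]
wrist_force: [-0.0, -1.6, -1.4]
finger_gap: 39.8
t 24.52 pos [683.5   7.5 159.9] yaw -2.6 tilt [-2.e-04  2.e-04 -1.e+00] gap 39.8 F [-0.  -1.6 -1.4]
 slide units now-frame [-0.012 -0.042  1.747]
 rot units [-0.001  0.001 -0.012]
 slide units target-frame [-0.013 -0.042  1.747]
```

View pics/s10.png

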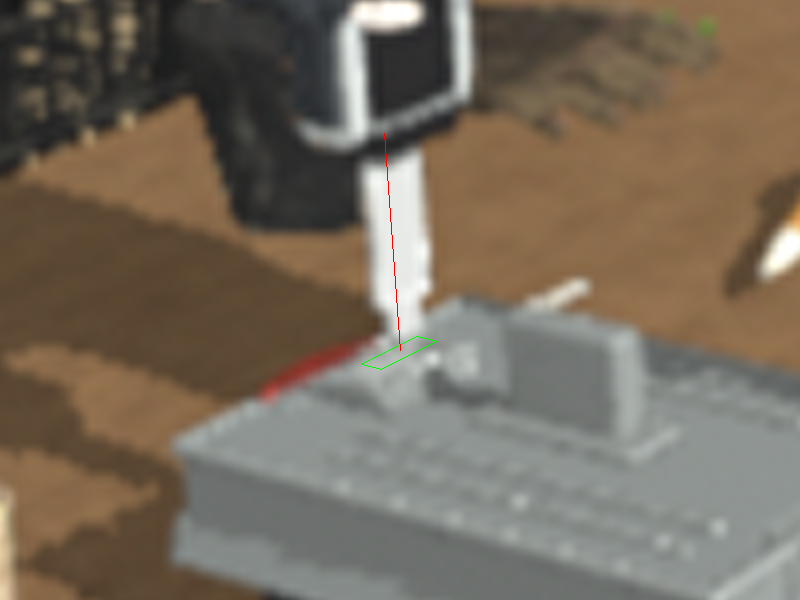

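The blade tip at crop (405,330) lines up with the slot outline (400,353). I'll lower it gently.

```bash

python3 -m handwheel '[{"slide":[-0.01,-0.03,0.15],"rotation":[0,0,0],"fingers":30},{"slide":[0,0,0.15],"rotation":[0,0,0],"fingers":30},{"slide":[0,0,0],"rotation":[0,0,0],"fingers":30},{"slide":[0,0,0],"rotation":[0,0,0],"fingers":30}]' 45
python3 -m handwheel '[{"slide":[0,0,0.15],"rotation":[0,0,0],"fingers":30},{"slide":[0,0,0.15],"rotation":[0,0,0],"fingers":30},{"slide":[0,0,0],"rotation":[0,0,0],"fingers":30},{"slide":[0,0,0],"rotation":[0,0,0],"fingers":30}]' 45
python3 - <<'E'
from h import *
plan([683.1,9.2,90],-2.5)
E
```

```text
t: 25.08
position: [683.3, 8.5, 147.9]
tcp_rot: [-0.0, 1.0, -0.023, 0.0]
wrist_force: [0.4, -0.4, 0.2]
finger_gap: 39.1
t: 25.58
position: [683.2, 8.5, 135.9]
tcp_rot: [-0.0, 1.0, -0.023, -0.0]
wrist_force: [-0.8, -0.4, 0.1]
finger_gap: 39.5
t 25.57 pos [683.2   8.5 135.9] yaw -2.61 tilt [-0.e+00  1.e-04 -1.e+00] gap 39.5 F [-0.8 -0.4  0.1]
 slide units now-frame [-0.004 -0.016  1.148]
 rot units [-0.001  0.    -0.014]
 slide units target-frame [-0.004 -0.016  1.148]
```

Tip is at about 58 mm, already inside the slot with no force. Continuing.

```bash

python3 -m handwheel '[{"slide":[0,-0.01,0.2],"rotation":[0,0,0],"fingers":30},{"slide":[0,0,0.2],"rotation":[0,0,0],"fingers":30},{"slide":[0,0,0],"rotation":[0,0,0],"fingers":30}]' 45
python3 -m handwheel '[{"slide":[0,0,0.2],"rotation":[0,0,0],"fingers":30},{"slide":[0,0,0.2],"rotation":[0,0,0],"fingers":30},{"slide":[0,0,0],"rotation":[0,0,0],"fingers":30}]' 45
python3 -m handwheel '[{"slide":[0,0,0.15],"rotation":[0,0,0],"fingers":30},{"slide":[0,0,0.1],"rotation":[0,0,0],"fingers":30},{"slide":[0,0,0],"rotation":[0,0,0],"fingers":30}]' 45
python3 - <<'E'
from h import *
plan([683.1,9.2,90],-2.5)
E
```

```text
t: 25.95
position: [682.5, 8.8, 118.5]
tcp_rot: [0.0, 1.0, -0.023, -0.001]
wrist_force: [0.4, 0.2, -0.9]
finger_gap: 39.2
t: 26.32
position: [682.6, 8.9, 102.7]
tcp_rot: [0.0, 1.0, -0.023, -0.001]
wrist_force: [-0.1, -0.3, -0.6]
finger_gap: 39.5
t: 26.7
position: [683.0, 8.9, 93.4]
tcp_rot: [-0.0, 1.0, -0.023, -0.0]
wrist_force: [-0.1, 0.4, -0.5]
finger_gap: 39.9
t 26.7 pos [683.    8.9  93.4] yaw -2.61 tilt [-8.e-04  0.e+00 -1.e+00] gap 39.9 F [-0.1  0.4 -0.5]
 slide units now-frame [ 0.003 -0.008  0.086]
 rot units [ 0.     0.006 -0.013]
 slide units target-frame [ 0.003 -0.008  0.086]
```

```bash

python3 -m handwheel '[{"slide":[0,0,0.05],"rotation":[0,0,0],"fingers":30},{"slide":[0,0,0],"rotation":[0,0,0],"fingers":30}]' 45
python3 -m handwheel '[{"slide":[0,0,0.04],"rotation":[0,0,0],"fingers":30},{"slide":[0,0,0.03],"rotation":[0,0,0],"fingers":30},{"slide":[0,0,0],"rotation":[0,0,0],"fingers":30}]' 45
python3 - <<'E'
from h import *
plan([683.1,9.2,90],-2.5)
E
```

```text
t: 26.95
position: [683.2, 8.9, 91.9]
tcp_rot: [-0.0, 1.0, -0.023, -0.0]
wrist_force: [0.2, -0.2, -0.7]
finger_gap: 39.7
t: 27.32
position: [683.5, 9.0, 90.9]
tcp_rot: [0.0, 1.0, -0.023, 0.001]
wrist_force: [-4.8, -0.5, 9.0]
finger_gap: 39.8
t 27.32 pos [683.5   9.   90.9] yaw -2.61 tilt [ 1.2e-03 -1.0e-04 -1.0e+00] gap 39.8 F [-4.8 -0.5  9. ]
 slide units now-frame [-0.01  -0.005  0.022]
 rot units [ 0.    -0.009 -0.014]
 slide units target-frame [-0.009 -0.005  0.022]
```

The head is seated on the collar at 90.9 with 9 N. I'll release and retreat.

```bash

python3 -m handwheel '[{"slide":[0,0,-0.04],"rotation":[0,0,0],"fingers":40},{"slide":[0,0,0],"rotation":[0,0,0],"fingers":50},{"slide":[0,0,0],"rotation":[0,0,0],"fingers":60},{"slide":[0,0,0],"rotation":[0,0,0],"fingers":62}]' 30
python3 -m handwheel '[{"slide":[0,0,-0.3],"rotation":[0,0,0],"fingers":64},{"slide":[0,0,-0.8],"rotation":[0,0,0],"fingers":64},{"slide":[0,0,-1],"rotation":[0,0,0],"fingers":64},{"slide":[0,0,-1],"rotation":[0,0,0],"fingers":64},{"slide":[0,0,0],"rotation":[0,0,0],"fingers":64}]'
python3 -m handwheel '[{"slide":[0,0.9,0],"rotation":[0,0,0],"fingers":64},{"slide":[0,0.9,0],"rotation":[0,0,0],"fingers":64},{"slide":[0,0.9,0],"rotation":[0,0,0],"fingers":64},{"slide":[0,0.9,0],"rotation":[0,0,0],"fingers":64},{"slide":[0,0.9,0],"rotation":[0,0,0],"fingers":64}]'
python3 -m handwheel '[{"slide":[0,0,0],"rotation":[0,0,0],"fingers":64},{"slide":[0,0,0],"rotation":[0,0,0],"fingers":64}]'
python3 - <<'E'
from ov import *
overlay("side",[60],"pics/e1.png",half=(400,300),s=5)
c=overlay("top",[60],"pics/e2.png",half=(400,300),s=5)
W=cloud(c).reshape(-1,3)
def reg(name,x0,x1,y0,y1,z0,z1):
    s=W;m=(s[:,0]>x0)&(s[:,0]<x1)&(s[:,1]>y0)&(s[:,1]<y1)&(s[:,2]>z0)&(s[:,2]<z1);s=s[m]
    r=cv2.minAreaRect(s[:,:2].astype(np.float32));print(name,len(s),"mean",s.mean(0).round(1),"rect",np.round(r[0],1),np.round(r[1],1),round(r[2],1))
reg("handle",580,655,-20,50,92,115);reg("plate",500,730,-75,90,58,69)
reg("plate+x",690,712,-45,70,58,69);reg("plate-x",518,550,-45,70,58,69)
reg("gauge head",650,720,-25,45,104,125);reg("tin",560,640,110,190,27,45)
reg("thermo",500,565,330,400,86,110)
plan([683,9,90])
E
```

```text
t: 27.82
position: [683.2, 8.9, 90.5]
tcp_rot: [-0.0, 1.0, -0.023, -0.0]
wrist_force: [-0.1, 0.2, -0.3]
finger_gap: 61.9
t: 28.45
position: [685.3, 9.4, 220.5]
tcp_rot: [-0.0, 1.0, -0.023, 0.004]
wrist_force: [0.8, 1.0, 0.1]
finger_gap: 63.9
t: 29.08
position: [674.7, -171.9, 214.4]
tcp_rot: [-0.0, 1.0, -0.023, -0.0]
wrist_force: [0.4, -0.1, 0.6]
finger_gap: 63.9
t: 29.32
position: [674.9, -170.2, 214.4]
tcp_rot: [-0.0, 1.0, -0.023, -0.0]
wrist_force: [0.7, 0.7, 0.3]
finger_gap: 63.9
handle 79 mean [615.3  12.3  99.8] rect [615.2  12.2] [10.9 41.3] 88.9
plate 3208 mean [611.4  12.6  64.7] rect [616.1  12.2] [140.6 197.3] 87.3
plate+x 237 mean [702.   15.4  64.3] rect [701.   13.4] [ 20.9 112.6] 0.5
plate-x 476 mean [534.   11.   64.5] rect [534.7  12.5] [114.1  30.8] 88.9
gauge head 152 mean [682.2   8.6 112.5] rect [683.4   8.2] [38.2 27.8] 88.1
tin 336 mean [599.7 147.1  33.3] rect [599.8 146.7] [56.7 56.4] 43.9
thermo 210 mean [532.8 362.5  94.9] rect [532.3 362.9] [42.1 41. ] 89.3
t 29.73 pos [ 675.1 -170.3  214.8] yaw -2.56 tilt [ 1.e-04  1.e-04 -1.e+00] gap 63.9 F [ 0.4  0.3 -0.2]
 slide units now-frame [-0.005 -4.486  3.12 ]
```

View pics/e1_raw.png

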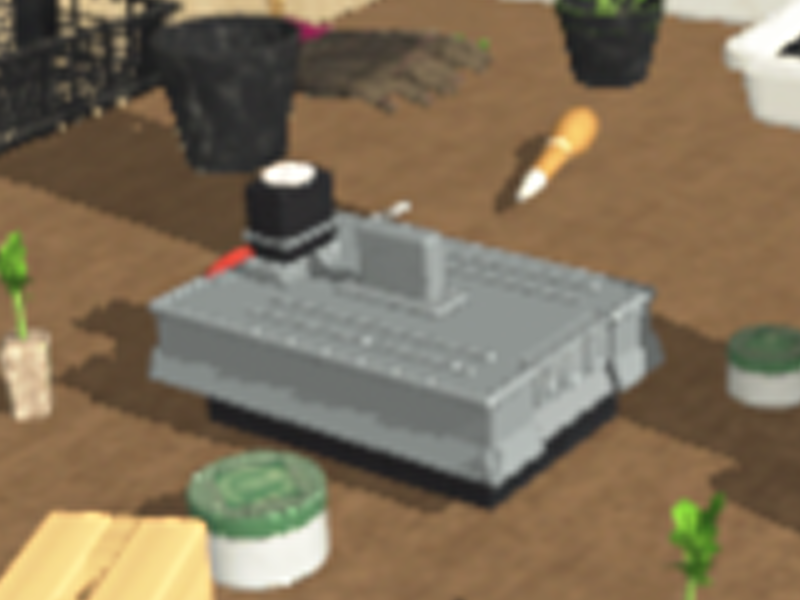

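View pics/e2.png

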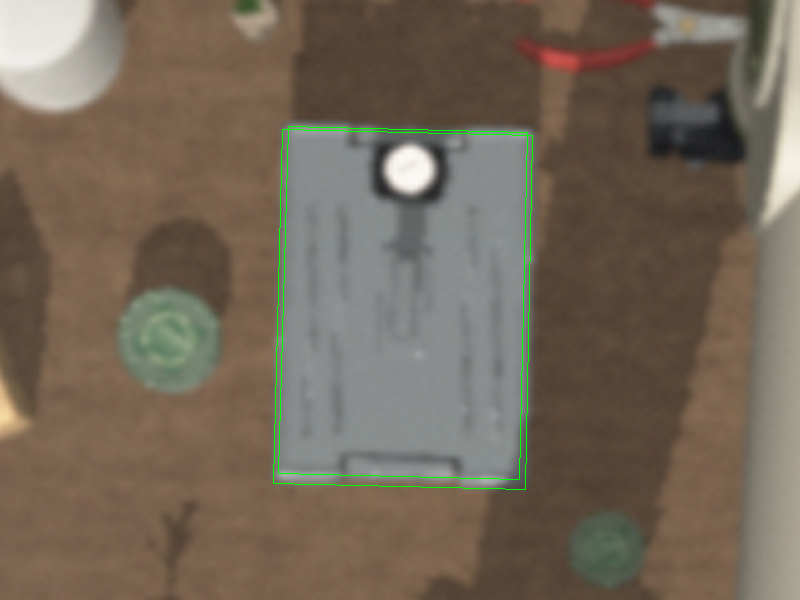

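Everything looks right. One last check: compare the clips' projection with the picture taken before, when they were surely straight.

```bash

python3 - <<'E'
from h import *
from plant import cams
import pickle
cs=[cams.capture("top") for _ in range(6)];c=cs[0];c["pixels"]=np.mean([k["pixels"] for k in cs],0).astype(np.uint8)
old=pickle.load(open("pics/top1.pkl","rb"))
out=[]
for cc,ctr,yaw in((old,[520.2,-264.4,34],21.2),(c,[615.6,12.3,60],-2.5)):
    a=np.radians(yaw);Rz=np.array([[np.cos(a),-np.sin(a),0],[np.sin(a),np.cos(a),0],[0,0,1]])
    # rectify plane at local z=-14 mm, 2.5px/mm
    g=np.array([[-120,-80,-14],[-120,80,-14],[120,80,-14],[120,-80,-14]],float)
    src=proj(cc,g@Rz.T+ctr).astype(np.float32)
    s=2.4;dst=np.array([[160*s,240*s],[0,240*s],[0,0],[160*s,0]],np.float32)
    M=cv2.getPerspectiveTransform(src,dst)
    out.append(cv2.warpPerspective(cc["pixels"][:,:,::-1],M,(384,576),flags=cv2.INTER_CUBIC))
cv2.imwrite("pics/clips.png",np.hstack(out))
E
```

View pics/clips.png

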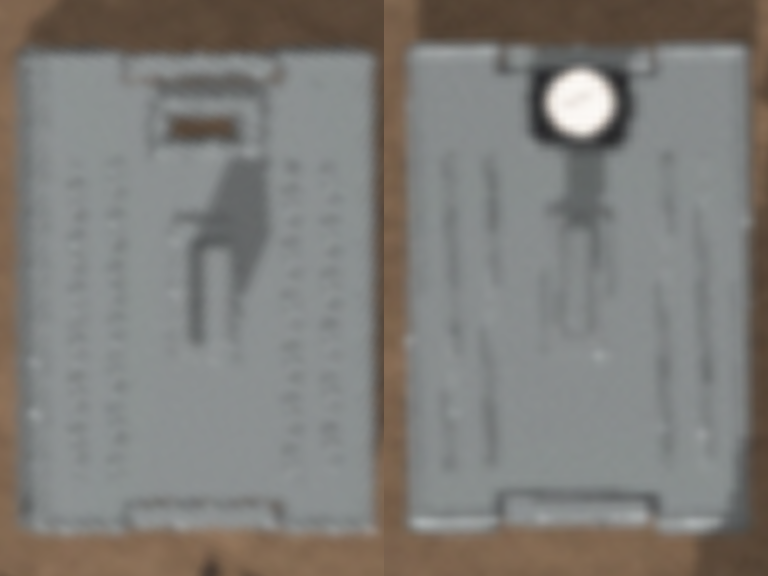

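Rectified side by side, both clips lie within the skirt outline just as they did straight on the table (bottom clip at (205,515) before and (578,510) now; top clips likewise). I'm handing in.

```bash
python3 -c "
from plant import sign_off,sense
print(sign_off(), sense()['t'])"
```

```text
the job is handed in; nothing more can be done
the job is handed in; nothing more can be done
```

The whole job is done and handed in after about 30 s of robot time. Sign-off gave no verdict, so the results below are my own measurements.

- **Tin:** the larger seed tin stands upright on the table at (600, 147), about 135 mm from the tray's middle.
- **Cover:** it was lowered in the grip to a hard stop at 46 N. The plate top measures 64.3 to 64.7 mm at both ends, which matches being seated, and the handle is within 1 mm of where the tray's middle was measured before covering.
- **Clips:** the pull-up test gave 8 N within 1.7 mm, and the top view shows both clips lying as they did when straight on the table. I never saw the expected 15 to 20 N clip resistance in the force readings taken at the pauses on the way down, and I can't read the clip joints directly. Their snapping is therefore inferred from the seat height, the tug and the picture.
- **Gauge:** the blade went through the slot with almost no force, and the head touched the collar at the expected height. The head's centre measures (683.4, 8.2) against the slot's (683.1, 9.2), about 1 mm off.
- **Surroundings:** the thermometer still measures where it was at the start, and the bystanders in the last views looked unmoved. The gripper was 215 mm up and clear of everything at hand-in.

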